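# Shingle heel lifts on the cementing board

## Robot

A 6-joint arm with a two-finger parallel gripper is mounted at the origin on the work surface. World frame = base frame: x ahead of the robot, y to its left, z up, the work surface at z = 0. Lengths are in mm, angles in degrees, forces in N, time in s.
With the tool pointing down it reaches from about 350 to 925 mm from the base axis. Payload 6.4 kg.
Tool frame: the origin (TCP) lies midway between the tips of the shut fingers; the grasp point (between the pads) lies 19 mm behind it (env.grasp_offset is the distance from the TCP to the grasp point, in mm); z points along the fingers, y is the line along which they close (so a half turn about z gives the same grasp; the last joint's range is limited). The gripper opens to 85 mm and grips with 20 to 120 N. Pads are 22 mm wide; open, the fingers measure 114 mm over their backs; the gripper's body (76 mm by 85 mm) begins 54 mm behind the grasp point. The pads swing forward as they close: fully open they stand 13 mm farther back than shut.
Start: joints at [56.373, 14.043, 89.255, -0, 76.702, -9.975], TCP at [260.763, 595.413, 231.29] pointing down, gripper open.
Joint ranges: [-179.41, 179.41], [-58.25, 129.5], [7.25, 145.43], [-54.29, 234.29], [11.92, 165.04], [-157.13, 157.13]. Speed limits (degrees/s): [147.25, 147.25, 180, 180, 180, 180].

## Interface

Orientations are given as [roll, pitch, yaw] about the fixed x, y, z axes, in that order (R = Rz(yaw) Ry(pitch) Rx(roll)).
In Python, from plant import env gives the robot as it stands.
- The arm moves only by the tool move_arm, never from a script. Its argument "deltas" is a list of rows, each an object of numbers: "rx", "ry", "rz": the turn, a rotation vector about the world's x, y, z in rad; "tx", "ty", "tz": the shift along the world's x, y, z in mm; "fingers": the opening, from -1 (shut) to 1 (fully open). A call has 1 to 8 rows; each row shifts and turns the commanded pose from where the row before left it; what a row does not reach is not made up. A row lasts 1/8 s, in which the tool goes at most 62.5 mm and 10.7 degrees, less where a joint would pass 70% of its speed; a pose out of reach is approached as far as the arm can. A call with a gripper value outside its range is refused whole. The fingers move at their own pace and stop on an object; "grip_force" is the grip in N (left out, the last holds). Time passes only in rows, so rows that do not move let the fingers close. It gives the time, the measured TCP pose, the force, the opening and the grip force at its end, in the units of the state.
- env.get_state(): the state, without advancing time (a new reading comes with each control period).
- env.capture(name): name is "scene" or "top" or "wrist"; returns the picture (480x640x3 uint8, blue, green, red); there is no depth.
- env.camera_info(name): a dict with "K" (3x3 intrinsics, pixels), "position" and "orientation" of the camera in the world. Camera axes: x right, y up, looking along -z (the intrinsics and any distortion apply to the point x, -y, -z); pixel columns grow to the right and rows downward; lengths in mm; the calibration is good to about 2 mm. The wrist camera is an equidistant fisheye: a pixel r from the principal point sees the ray r / f radians off the axis. A picture is of the moment at which its call begins: read the wrist's pose just before it. camera_info takes no time and is no camera call; for the wrist camera it gives the pose at the moment of the call.
- env.close_job(): hands the job in; it is judged then, once.
Trained networks look in the newest picture that a camera, given by its name, has taken for a name from the list of things; names that differ only in an ending like _2 or _b are one class to them, and where a whole thing is asked for, a point or a joint stands for the part that bears it (a point fixed in the world has none). Each returns a list of dicts, best first, with "p" (0 to 1); they miss things now and then, are a little off and sometimes report something else, mostly with a low value. They report only what shows in the picture. A call takes as long as a camera call. They do not tell look-alikes from the thing itself.
- env.recognise(query, camera): "point" ([row, column] in pixels, amid what is visible of it).
- env.silhouettes(query, camera): "pixels" (480x640 bool, what is visible of it) and "point" ([row, column] in pixels, amid what is visible of it).
The state is a dict: "time_s": time; "qpos": joint angles; "dq": joint speeds; "effort": joint torques, N m; "tcp_pos": TCP position; "orientation": TCP orientation; "force": force on the tool from outside, world axes, zero at the start; "torque": the same for the moment, N m; "opening": opening from 0.0 (shut) to 1.0 (fully open); "grip_force": force on a finger pad.
Only numpy, scipy, OpenCV 4.12 (cv2) and the standard library are available. Lean on these libraries where they do the work, as an engineer would, in place of code of your own. Each camera call takes 0.05 s, during which the arm holds its last target. There are 200 camera calls.

## Task

Lay the three rubber heel lifts up the sloping cementing board like roof tiles, round ends pointing down the slope: the large one flat at the bottom with its round end touching the toe stop, then the medium, then the small, each with its round end resting on top of the one below, overlapping it by about a third of its own length, and its straight edge down on the deck. Gently snug the side of every lift flush against the side fence, and leave the other things on the bench where they are.

Things in the scene. Friction and masses are not known exactly. Their poses are not given: they have to be found in the camera images.
- board: plywood deck, 200 x 150 mm, of the fixed sloping cementing board, rising at 20 degrees towards the robot (low end far from it). Origin: on its upper surface, mid-width, at the foot of the toe stop, 18 mm above the bench. x points up the slope along the deck (surface from 0 to 195 mm), y across it towards the fence, z out of the deck. The other edge (y = -75 mm) is open.
- toe (a point): middle of the toe stop's inner face, at deck level: a steel lip 10 mm high above the deck and 8 mm thick along the whole low edge; same axes as board
- fence (a point): point on the inner face of the side fence, at deck level, 95 mm up the slope from the toe stop: a steel strip 10 mm thick, 14 mm high above the deck, along one whole side edge (inner face at y = +65 mm of board); same axes as board
- large_mid (a point): centre (half-way up) of the large heel lift: loose dark rubber plate, D-shaped, 7 mm thick, 64 mm wide, 78 mm long, about 40 g, flat on the bench. Point: mid-width, 34 mm from the straight edge, 44 mm from the round tip, near the centre of mass. x towards the straight edge, y across, z up. Its parallel sides run 46 mm from the straight edge; the rest is a half circle.
- large_tip (a point): outermost point of the round end of the large lift, half-way up its thickness; same axes as large_mid
- medium_mid (a point): centre (half-way up) of the medium heel lift: loose dark rubber plate, D-shaped, 7 mm thick, 56 mm wide, 70 mm long, about 32 g, flat on the bench. Point: mid-width, 31 mm from the straight edge, 39 mm from the round tip, near the centre of mass. x towards the straight edge, y across, z up. Its parallel sides run 42 mm from the straight edge; the rest is a half circle.
- medium_tip (a point): outermost point of the round end of the medium lift, half-way up its thickness; same axes as medium_mid
- small_mid (a point): centre (half-way up) of the small heel lift: loose dark rubber plate, D-shaped, 7 mm thick, 48 mm wide, 62 mm long, about 26 g, flat on the bench. Point: mid-width, 28 mm from the straight edge, 34 mm from the round tip, near the centre of mass. x towards the straight edge, y across, z up. Its parallel sides run 38 mm from the straight edge; the rest is a half circle.
- small_tip (a point): outermost point of the round end of the small lift, half-way up its thickness; same axes as small_mid
- tin: flat round steel tin, 72 dia. x 24 mm, to be left alone; origin under it
- glue: white square glue bottle, 55 x 55 mm, with blue pointed cap, 135 mm high, to be left alone; origin under it
- hammer: hammer lying on the bench, to be left alone; origin under it
- spool: black thread spool, 44 dia. x 50 mm, standing, to be left alone; origin under it
- heel_block: brown wooden heel block, 55 x 50 x 35 mm, to be left alone; origin under it
- lift_large: the large heel lift itself; same axes as large_mid, origin 3.5 mm below that point, on the underside
- lift_medium: the medium heel lift itself; same axes as medium_mid, origin 3.5 mm below that point, on the underside
- lift_small: the small heel lift itself; same axes as small_mid, origin 3.5 mm below that point, on the underside
Things that resemble listed ones, but are neither listed nor needed, are in the scene too. What is shaped like the lift_medium but brown or white is not meant.

How it is judged:
By the outcome, as a careful person would: the job done as asked, in the order asked, and still so for the second after the job is handed in, with the robot touching nothing.
It also fails if it takes over 72 s, if anything falls off the work surface, if the arm or the gripper's body presses on something with over 40 N, if the wrist force passes 120 N, or if a joint passes its speed limit or range.

## Working session

There is one attempt and no reset: what is moved stays moved. The work goes in short steps, Python scripts to look and compute and a tool call to move; the robot and the scene stay as the last step left them, time stands still between calls to the robot, and variables do not carry over. Pictures are saved under pics/ and viewed, at most 10 in all, crops included, and the job is handed in when it is done.

Besides the shell and the picture viewer there is one more tool, called after "Request:" as name(argument=value, ...) on one line, values as JSON. move_arm: Moves the arm, as the interface text tells. Its arguments: {"type":"object","properties":{"deltas":{"type":"array","items":{"type":"object","properties":{"rx":{"type":"number"},"ry":{"type":"number"},"rz":{"type":"number"},"tx":{"type":"number"},"ty":{"type":"number"},"tz":{"type":"number"},"fingers":{"type":"number"}}}},"grip_force":{"type":"number"}},"required":["deltas"]}

```bash
ls; mkdir -p pics; python3 - <<'E'
from plant import env
import cv2
s=env.get_state();print(s)
for n in("scene","top"):
    cv2.imwrite(f"pics/{n}0.png",env.capture(n)); print(n,env.camera_info(n))
    for q in("board","lift_large","lift_medium","lift_small"):
        print(q,[(r["point"],round(r["p"],2)) for r in env.recognise(q,n)])
print(env.grasp_offset)
E
```

```text
pics
{'time_s': 0.0, 'qpos': array([ 5.63734630e+01,  1.40842906e+01,  8.93251838e+01, -1.42929966e-03,
        7.67021371e+01, -9.97467370e+00]), 'dq': array([ 0.02569616,  0.00477048, -0.08949778,  0.03240898, -0.09251695,
        0.00123064]), 'effort': array([-1.33194308e-04, -4.29525447e+01, -3.26116490e+01, -2.31008635e-04,
        5.48212527e-03,  3.46151673e-06]), 'tcp_pos': array([260.44496477, 594.92726839, 230.17585234]), 'orientation': array([-1.79889835e+02, -1.79632218e-02,  1.56348450e+02]), 'force': array([1.01385311, 0.40273205, 0.07838093]), 'torque': array([-0.01783457, -0.0047045 , -0.010631  ]), 'grip_force': 0.0, 'opening': 0.9991331432909132}
scene {'K': array([[611.73111176,   0.        , 319.68720691],
       [  0.        , 611.73111176, 234.89868388],
       [  0.        ,   0.        ,   1.        ]]), 'position': array([ 967.90641868,  859.04603149, 1045.13604925]), 'orientation': array([ 44.96151339,   0.78696952, 151.73951402])}
board [([244.8, 302.1], 0.97), ([382.0, 296.3], 0.53)]
lift_large [([179.6, 268.7], 0.8)]
lift_medium [([327.8, 322.6], 0.96), ([299.0, 399.0], 0.81), ([401.0, 381.1], 0.74), ([347.7, 379.1], 0.62)]
lift_small [([326.9, 446.8], 0.66)]
top {'K': array([[574.93306492,   0.        , 307.52373674],
       [  0.        , 574.93306492, 242.66307447],
       [  0.        ,   0.        ,   1.        ]]), 'position': array([ 208.18325988,   -2.47670787, 1704.04236541]), 'orientation': array([ 10.79143425,   0.55624162, -91.11403438])}
board [([232.5, 314.1], 0.78)]
lift_large [([252.2, 412.6], 0.59), ([291.0, 210.5], 0.51)]
lift_medium [([217.4, 252.6], 0.89), ([244.2, 221.0], 0.77), ([227.1, 180.8], 0.66), ([280.4, 243.3], 0.56), ([251.5, 409.2], 0.35)]
lift_small [([295.2, 211.8], 0.54)]
18.700000000000003
```

View pics/scene0.png

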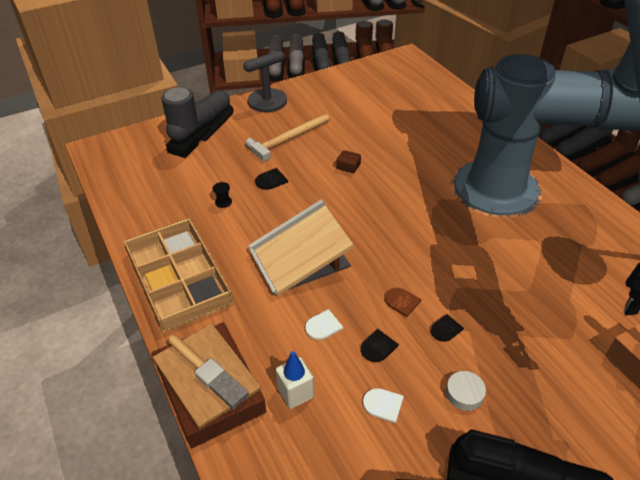

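```bash
python3 - <<'E'
import cv2
im=cv2.imread("pics/top0.png")
cv2.imwrite("pics/topc.png",cv2.resize(im[140:340,150:450],None,fx=2.66,fy=2.66,interpolation=cv2.INTER_CUBIC))
E
```

```text
(no output)
```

View pics/topc.png

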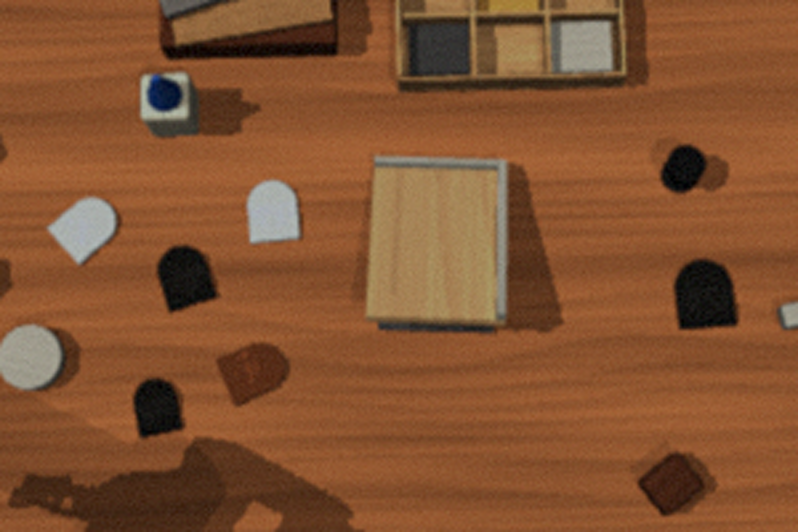

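Dark lifts in the top view crop: (187,277), (158,408) and (705,295), i.e. full-image columns and rows of about (220,244), (209,293) and (415,251). They are matt black, and their sizes rank medium, small, large. The white ones at (273,212) and (85,230) and the brown one at (255,372) are look-alikes. The fence is on the robot's right (-y) and the toe stop is at the far end.

```bash
cat > h.py <<'E'
import numpy as np, cv2
from scipy.optimize import least_squares
from scipy.spatial.transform import Rotation as R
D={'large':(64,78,34),'medium':(56,70,31),'small':(48,62,28)}
def Rm(o): return R.from_euler('xyz',o,degrees=True).as_matrix()
def rays(ci,uv,fish):
    K=ci['K'];uv=np.atleast_2d(uv).astype(float)
    a=(uv[:,0]-K[0,2])/K[0,0];b=(uv[:,1]-K[1,2])/K[1,1]
    if fish:
        r=np.hypot(a,b)+1e-12; d=np.c_[np.sin(r)*a/r,-np.sin(r)*b/r,-np.cos(r)]
    else: d=np.c_[a,-b,-np.ones_like(a)]
    return d@Rm(ci['orientation']).T
def toz(ci,uv,z,fish=False):
    d=rays(ci,uv,fish);p=np.array(ci['position']); t=(z-p[2])/d[:,2]
    return (p+d*t[:,None])[:,:2]
def proj(ci,P,fish=False):
    q=(np.atleast_2d(P)-ci['position'])@Rm(ci['orientation']);x,y,z=q[:,0],-q[:,1],-q[:,2]
    if fish:
        r=np.hypot(x,y)+1e-12;th=np.arctan2(r,z);a,b=th*x/r,th*y/r
    else:a,b=x/z,y/z
    K=ci['K'];return np.c_[K[0,0]*a+K[0,2],K[1,1]*b+K[1,2]]
def outline(n):
    w,L,m=D[n];r=w/2; t=np.linspace(np.pi/2,3*np.pi/2,60)   # round end on -x
    cx=m-(L-r)
    P=np.c_[cx+r*np.cos(t),r*np.sin(t)]
    return np.r_[P,[[m,-r],[m,r]]].astype(np.float32)
def fitD(n,pts,free=False):
    o=outline(n);c=pts.mean(0);best=None
    for y0 in np.arange(0,360,45):
        def f(v):
            M=np.array([[np.cos(v[2]),-np.sin(v[2])],[np.sin(v[2]),np.cos(v[2])]])
            q=((pts-v[:2])@M).astype(np.float32)
            return [cv2.pointPolygonTest(o.reshape(-1,1,2),(float(a),float(b)),True) for a,b in q]
        s=least_squares(f,[c[0],c[1],np.radians(y0)],diff_step=1e-3,x_scale=[10,10,.2],loss='soft_l1')
        if best is None or s.cost<best.cost: best=s
    v=best.x
    return np.r_[v[:2],(np.degrees(v[2])+180)%360-180],np.sqrt(np.mean(np.square(f(v))))
def blob(im,pt,thr):
    m=(im.max(2)<thr).astype(np.uint8)
    n,l,st,ce=cv2.connectedComponentsWithStats(m,connectivity=4)
    k=[i for i in range(1,n) if st[i,4]>60];i=min(k,key=lambda i:np.hypot(*(ce[i]-pt)))
    c=cv2.findContours((l==i).astype(np.uint8),0,cv2.CHAIN_APPROX_NONE)[0][0][:,0]
    return c.astype(float),st[i],ce[i]
E
python3 - <<'E'
from h import *
from plant import env
for cam,d in(("top",dict(large=(415,251),medium=(220,244),small=(209,293))),("scene",dict(large=(270,179),medium=(379,346),small=(446,327)))):
    im=cv2.imread(f"pics/{cam}0.png");ci=env.camera_info(cam)
    for n,p in d.items():
        c,st,ce=blob(im,p,48)
        print(cam,n,st,ce.round(1),*[np.round(x,1) for x in fitD(n,toz(ci,c,5))])
print(env.camera_info("wrist"))
ci=env.camera_info("top")
for uv in [(375,160),(507,162),(367,318),(507,320)]:print(toz(ci,[(uv[0]/2.66+150,uv[1]/2.66+140)],40 if uv[1]<200 else 85))
E
```

```text
top large [404 238  23  25 470] [414.5 250.8] [ 499.9 -311.9 -175. ] 2.7
top medium [210 233  21  24 360] [219.2 244. ] [ 533.5  273.2 -163.3] 2.7
top small [201 283  17  21 287] [208.6 292.9] [ 386.7  303.5 -168. ] 2.6
scene large [256 169  32  20 416] [270.2 179.3] [ 501.9 -310.4 -175.8] 1.8
scene medium [361 330  37  32 729] [377.4 346.6] [ 536.1  275.4 -162. ] 1.0
scene small [431 315  32  26 520] [445.3 328.5] [ 389.5  305.6 -169. ] 1.0
{'K': array([[371.64829954,   0.        , 313.70227119],
       [  0.        , 371.64829954, 240.77301698],
       [  0.        ,   0.        ,   1.        ]]), 'position': array([196.16983382, 624.1026632 , 372.92085267]), 'orientation': array([-1.62286531e+01,  2.32125929e-02,  6.63842410e+01])}
[[656.03856205  54.45051873]]
[[650.45217798 -93.71923133]]
[[469.21653721  63.94706248]]
[[463.89896552 -85.97574194]]
```

Request:
move_arm(deltas=[{"tx": 15,"ty": -50,"tz": 4,"rz": 0.0307},{"tx": 15,"ty": -50,"tz": 4,"rz": 0.0307},{"tx": 15,"ty": -50,"tz": 4,"rz": 0.0307},{"tx": 15,"ty": -50,"tz": 4,"rz": 0.0307},{"tx": 15,"ty": -50,"tz": 4,"rz": 0.0307},{"tx": 15,"ty": -50,"tz": 4,"rz": 0.0307},{"tx": 15,"ty": -50,"tz": 4,"rz": 0.0307},{"tx": 15,"ty": -50,"tz": 4,"rz": 0.0307}])

```text
validation failed for argument at $.de...
```

Request:
move_arm(deltas=[{"tx": 15,"ty": -50,"tz": 4,"rz": 0.0307},{"tx": 15,"ty": -50,"tz": 4,"rz": 0.0307},{"tx": 15,"ty": -50,"tz": 4,"rz": 0.0307},{"tx": 15,"ty": -50,"tz": 4,"rz": 0.0307},{"tx": 15,"ty": -50,"tz": 4,"rz": 0.0307},{"tx": 15,"ty": -50,"tz": 4,"rz": 0.0307},{"tx": 15,"ty": -50,"tz": 4,"rz": 0.0307},{"tx": 15,"ty": -50,"tz": 4,"rz": 0.0307},{"tx": 0}])

```text
validation failed for argument at $.de...
```

Request:
move_arm(deltas=[{"tx": 15,"ty": -50,"tz": 4,"rx": 0,"ry": 0,"rz": 0.0307,"fingers": 1},{"tx": 15,"ty": -50,"tz": 4,"rx": 0,"ry": 0,"rz": 0.0307,"fingers": 1},{"tx": 15,"ty": -50,"tz": 4,"rx": 0,"ry": 0,"rz": 0.0307,"fingers": 1},{"tx": 15,"ty": -50,"tz": 4,"rx": 0,"ry": 0,"rz": 0.0307,"fingers": 1},{"tx": 15,"ty": -50,"tz": 4,"rx": 0,"ry": 0,"rz": 0.0307,"fingers": 1},{"tx": 15,"ty": -50,"tz": 4,"rx": 0,"ry": 0,"rz": 0.0307,"fingers": 1},{"tx": 15,"ty": -50,"tz": 4,"rx": 0,"ry": 0,"rz": 0.0307,"fingers": 1},{"tx": 15,"ty": -50,"tz": 4,"rx": 0,"ry": 0,"rz": 0.0307,"fingers": 1}])

```text
time_s: 1.5
tcp_pos: [381.0, 193.9, 263.8]
orientation: [180.0, 0.1, 170.5]
force: [1.3, -0.1, 0.8]
opening: 0.998
grip_force: 0.0
```

Request:
move_arm(deltas=[{"tx": 15,"ty": -50,"tz": 4,"rx": 0,"ry": 0,"rz": 0.0307,"fingers": 1},{"tx": 15,"ty": -50,"tz": 4,"rx": 0,"ry": 0,"rz": 0.0307,"fingers": 1},{"tx": 15,"ty": -50,"tz": 4,"rx": 0,"ry": 0,"rz": 0.0307,"fingers": 1},{"tx": 15,"ty": -50,"tz": 4,"rx": 0,"ry": 0,"rz": 0.0307,"fingers": 1},{"tx": 15,"ty": -50,"tz": 4,"rx": 0,"ry": 0,"rz": 0.0307,"fingers": 1},{"tx": 15,"ty": -50,"tz": 4,"rx": 0,"ry": 0,"rz": 0.0307,"fingers": 1},{"tx": 15,"ty": -50,"tz": 4,"rx": 0,"ry": 0,"rz": 0.0307,"fingers": 1},{"tx": 15,"ty": -50,"tz": 4,"rx": 0,"ry": 0,"rz": 0.0307,"fingers": 1}])

```text
time_s: 2.5
tcp_pos: [501.1, -206.4, 295.7]
orientation: [-180.0, 0.0, -175.5]
force: [0.7, 0.3, -0.7]
opening: 1.002
grip_force: 0.0
```

```bash
python3 - <<'E'
from h import *
from plant import env
import pickle
ci=env.camera_info("wrist");im=env.capture("wrist");cv2.imwrite("pics/w1.png",im);pickle.dump(ci,open("w1.pkl","wb"))
print(ci['position'],ci['orientation'])
p=proj(ci,[[501,-311,5]],True)[0];print(p)
c,st,ce=blob(im,p,48);print(st,ce,*fitD('large',toz(ci,c,5,True)))
E
```

```text
[ 430.65505611 -211.67769771  437.26933432] [-1.62485596e+01  4.89934480e-02  9.45647658e+01]
[226.36080432 189.45540784]
[ 200  162   48   64 2653] [224.24990577 190.8944591 ] [ 501.9322134  -315.65193807 -175.14434386] 3.0684896648303273
```

View pics/w1.png

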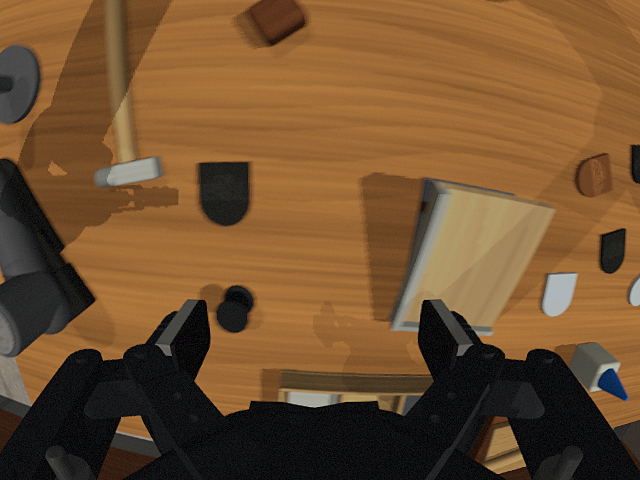

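```bash
python3 - <<'E'
import cv2
im=cv2.imread("pics/w1.png")
cv2.imwrite("pics/w1c.png",cv2.resize(im[165:345,370:570],None,fx=3.3,fy=3.3,interpolation=cv2.INTER_CUBIC))
E
```

```text
(no output)
```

View pics/w1c.png

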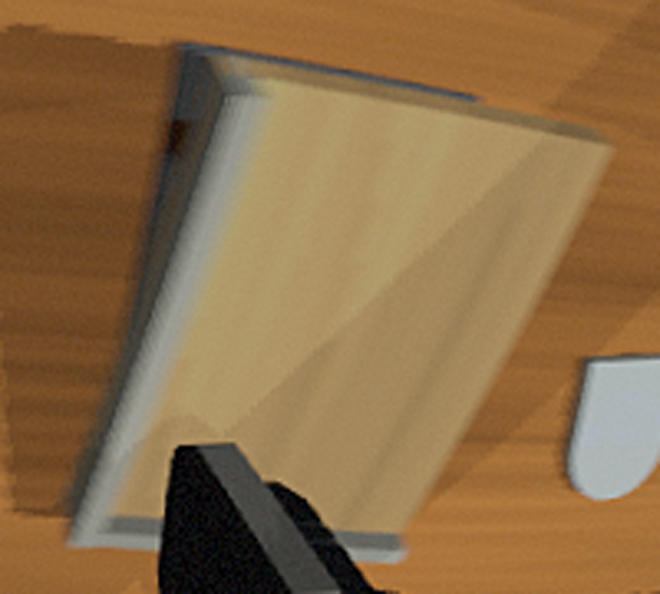

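```bash
cat > board.py <<'E'
from h import *
from plant import env
import pickle
w=pickle.load(open("w1.pkl","rb"));t=env.camera_info("top");s=env.camera_info("scene")
W=lambda u,v:(u/3.3+370,v/3.3+165);T=lambda u,v:(u/2.66+150,v/2.66+140)
obs=[(w,1,W(612,150),(195,-75,0)),(w,1,W(268,93),(195,65,14)),(w,1,W(222,93),(195,75,14)),(w,1,W(70,543),(-8,75,14)),(w,1,W(405,548),(-8,-75,10)),
(t,0,T(507,160),(-8,75,14)),(t,0,T(507,320),(195,75,14)),(t,0,T(367,320),(195,-75,0)),(t,0,T(375,157),(-8,-75,10)),
(s,0,(250,243),(-8,75,14)),(s,0,(352,243),(195,-75,0)),(s,0,(322,204),(195,75,14))]
def B(v): return R.from_euler('z',v[2],degrees=True).as_matrix()@R.from_euler('y',-20,degrees=True).as_matrix(),np.array([v[0],v[1],18])
def f(v):
    M,o=B(v);return np.concatenate([(proj(c,[M@np.array(P)+o],fi)[0]-uv)*(1.2 if fi else 2.5) for c,fi,uv,P in obs])
r=least_squares(f,[652,-18,177],loss='soft_l1',f_scale=3)
print(r.x);print(f(r.x).reshape(-1,2).round(1))
E
python3 board.py
```

```text
[650.63258352 -19.35345752 177.26296077]
[[  0.4  -4.9]
 [  0.2  -2.1]
 [  5.7  -4.1]
 [ -0.4   0. ]
 [ -1.9   3. ]
 [  0.3  -2.8]
 [  0.2  -6.1]
 [ -0.3  -3.5]
 [ -0.1  -1.2]
 [ -4.7   3.7]
 [  4.2  -1.7]
 [ -0.1 -15.7]]
```

Request:
move_arm(deltas=[{"tx": 0,"ty": -27,"tz": -44,"rx": 0,"ry": 0,"rz": 0,"fingers": 1},{"tx": 0,"ty": -27,"tz": -44,"rx": 0,"ry": 0,"rz": 0,"fingers": 1},{"tx": 0,"ty": -27,"tz": -44,"rx": 0,"ry": 0,"rz": 0,"fingers": 1},{"tx": 0,"ty": -27,"tz": -44,"rx": 0,"ry": 0,"rz": 0,"fingers": 1},{"tx": 0,"ty": 0,"tz": 0,"rx": 0,"ry": 0,"rz": 0,"fingers": 1},{"tx": 0,"ty": 0,"tz": 0,"rx": 0,"ry": 0,"rz": 0,"fingers": 1}])

```text
time_s: 3.3
tcp_pos: [501.4, -312.6, 120.6]
orientation: [-179.9, 0.1, -175.5]
force: [-0.3, -0.5, 0.4]
opening: 1.001
grip_force: 0.0
```

```bash
cat > look.py <<'E'
import sys
from h import *
from plant import env
n=sys.argv[1];g=[float(a) for a in sys.argv[2:4]]
ci=env.camera_info("wrist");im=env.capture("wrist");cv2.imwrite(f"pics/look_{n}.png",im)
p=proj(ci,[[*g,5]],True)[0]
for th in(40,48,56):
    c,st,ce=blob(im,p,th);print(th,st,ce.round(1),*[np.round(x,1) for x in fitD(n,toz(ci,c,6,True))])
print(env.get_state()['tcp_pos'],env.get_state()['orientation'])
E
python3 look.py large 501.5 -312.5
```

```text
40 [ 272  186   91  105 6943] [315.8 234.2] [ 500.2 -311.1 -176.4] 0.7
48 [ 272  186   91  105 8368] [315.8 234. ] [ 500.2 -311.1 -176.6] 0.6
56 [ 272  186   91  105 8416] [315.9 234. ] [ 500.2 -311.1 -176.7] 0.5
[ 501.85546252 -312.74956049  121.42314435] [-1.79867962e+02  1.33948298e-01 -1.75471407e+02]
```

View pics/look_large.png

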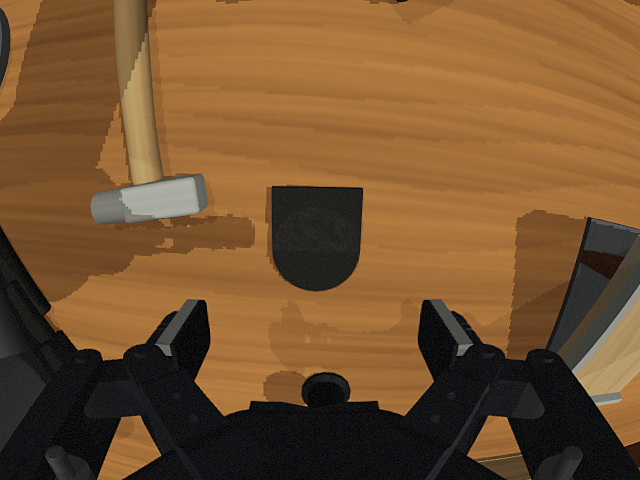

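Request:
move_arm(deltas=[{"tx": -1,"ty": 1.5,"tz": -40,"rx": 0,"ry": 0,"rz": -0.019,"fingers": 1},{"tx": 0,"ty": 0,"tz": -40,"rx": 0,"ry": 0,"rz": 0,"fingers": 1},{"tx": 0,"ty": 0,"tz": -30,"rx": 0,"ry": 0,"rz": 0,"fingers": 1},{"tx": 0,"ty": 0,"tz": -13,"rx": 0,"ry": 0,"rz": 0,"fingers": 1},{"tx": 0,"ty": 0,"tz": 0,"rx": 0,"ry": 0,"rz": 0,"fingers": 0.85},{"tx": 0,"ty": 0,"tz": 0,"rx": 0,"ry": 0,"rz": 0,"fingers": 0.6},{"tx": 0,"ty": 0,"tz": 0,"rx": 0,"ry": 0,"rz": 0,"fingers": 0.6},{"tx": 0,"ty": 0,"tz": 0,"rx": 0,"ry": 0,"rz": 0,"fingers": 0.6}], grip_force=30)

```text
time_s: 4.35
tcp_pos: [500.2, -311.5, -2.9]
orientation: [-179.9, 0.1, -176.6]
force: [-0.2, -0.3, -0.0]
opening: 0.797
grip_force: 0.0
```

Request:
move_arm(deltas=[{"tx": 0,"ty": 0,"tz": 0,"rx": 0,"ry": 0,"rz": 0,"fingers": 0.6},{"tx": 0,"ty": 0,"tz": 0,"rx": 0,"ry": 0,"rz": 0,"fingers": 0.6},{"tx": 0,"ty": 0,"tz": 0,"rx": 0,"ry": 0,"rz": 0,"fingers": 0.6}])

```text
time_s: 4.72
tcp_pos: [499.7, -311.1, -3.8]
orientation: [180.0, -0.0, -176.6]
force: [-0.1, -0.8, -0.1]
opening: 0.801
grip_force: 0.0
```

Request:
move_arm(deltas=[{"tx": 0,"ty": 0,"tz": 0,"rx": 0,"ry": 0,"rz": 0,"fingers": 0.2},{"tx": 0,"ty": 0,"tz": 0,"rx": 0,"ry": 0,"rz": 0,"fingers": 0.2},{"tx": 0,"ty": 0,"tz": 0,"rx": 0,"ry": 0,"rz": 0,"fingers": 0.2}])

```text
time_s: 5.1
tcp_pos: [500.0, -311.3, -3.4]
orientation: [-180.0, 0.0, -176.6]
force: [-0.2, 0.5, 2.5]
opening: 0.732
grip_force: 33.1
```

```bash
cat > tgt.py <<'E'
from h import *
BO=np.array([650.5,-19.4,18.]);BY=177.3
def pose(bx,by,bz,tilt=20):
    M=Rm([0,-20,BY]);return BO+M@np.array([bx,by,bz]), R.from_matrix(Rm([0,-tilt,BY])@Rm([180,0,0]))
def rowdelta(cur,curR,bx,by,bz,tilt=20):
    p,r=pose(bx,by,bz,tilt);return (p-cur).round(1),(r*curR.inv()).as_rotvec().round(4),p.round(1)
E
python3 - <<'E'
from tgt import *
c=R.from_euler('xyz',[180,0,183.4],degrees=True)
for b in [(52,13,20),(48,13,6),(48,13,-3.7)]:print(rowdelta(np.array([499.8,-311.1,-3.7]),c,*b))
M=Rm([0,-20,BY]);print(M.round(3))
E
```

```text
(array([108.1, 280.7,  58.3]), array([-0.0021,  0.3492, -0.1054]), array([607.9, -30.4,  54.6]))
(array([107.1, 280.7,  43.8]), array([-0.0021,  0.3492, -0.1054]), array([606.9, -30.4,  40.1]))
(array([103.8, 280.9,  34.6]), array([-0.0021,  0.3492, -0.1054]), array([603.6, -30.2,  30.9]))
[[-0.939 -0.047  0.342]
 [ 0.044 -0.999 -0.016]
 [ 0.342  0.     0.94 ]]
```

Request:
move_arm(deltas=[{"tx": 0,"ty": 0,"tz": 30,"rx": 0,"ry": 0,"rz": 0,"fingers": 0.2},{"tx": 0,"ty": 0,"tz": 50,"rx": 0,"ry": 0,"rz": 0,"fingers": 0.2},{"tx": 18,"ty": 45,"tz": 50,"rx": 0,"ry": 0.0582,"rz": -0.0176,"fingers": 0.2},{"tx": 18,"ty": 47,"tz": 0,"rx": 0,"ry": 0.0582,"rz": -0.0176,"fingers": 0.2},{"tx": 18,"ty": 47,"tz": 0,"rx": 0,"ry": 0.0582,"rz": -0.0176,"fingers": 0.2},{"tx": 18,"ty": 47,"tz": 0,"rx": 0,"ry": 0.0582,"rz": -0.0176,"fingers": 0.2},{"tx": 18,"ty": 47,"tz": 0,"rx": 0,"ry": 0.0582,"rz": -0.0176,"fingers": 0.2},{"tx": 18,"ty": 48,"tz": 0,"rx": 0,"ry": 0.0582,"rz": -0.0176,"fingers": 0.2}])

```text
time_s: 6.1
tcp_pos: [606.1, -33.0, 120.7]
orientation: [179.9, -20.1, 177.3]
force: [1.1, -0.6, 0.5]
opening: 0.738
grip_force: 33.3
```

Request:
move_arm(deltas=[{"tx": 0,"ty": 0,"tz": -36,"rx": 0,"ry": 0,"rz": 0,"fingers": 0.2},{"tx": 0,"ty": 0,"tz": -36,"rx": 0,"ry": 0,"rz": 0,"fingers": 0.2},{"tx": 0,"ty": 0,"tz": 0,"rx": 0,"ry": 0,"rz": 0,"fingers": 0.2},{"tx": 0,"ty": 0,"tz": 0,"rx": 0,"ry": 0,"rz": 0,"fingers": 0.2}])

```text
time_s: 6.6
tcp_pos: [606.5, -34.9, 50.2]
orientation: [179.9, -19.9, 177.3]
force: [0.2, -0.7, -0.1]
opening: 0.737
grip_force: 33.3
```

```bash
python3 - <<'E'
from plant import env
import cv2
cv2.imwrite("pics/w2.png",env.capture("wrist"))
E
```

```text
(no output)
```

View pics/w2.png

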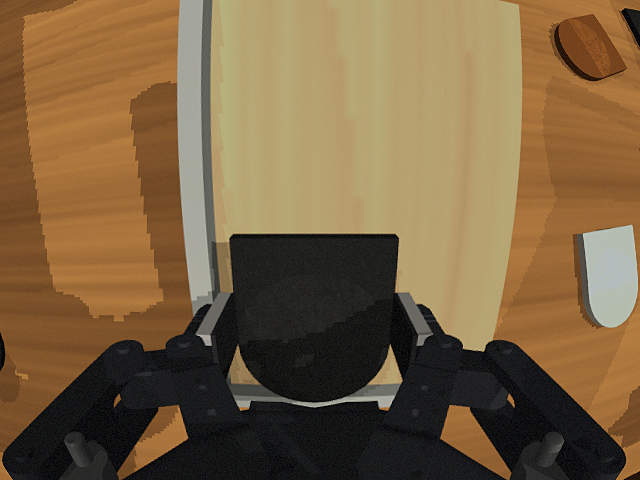

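Request:
move_arm(deltas=[{"tx": 4.7,"ty": 7.4,"tz": -1.6,"rx": 0,"ry": 0,"rz": 0,"fingers": 0.2},{"tx": -2.7,"ty": 0.1,"tz": -7.5,"rx": 0,"ry": 0,"rz": 0,"fingers": 0.2},{"tx": -2.4,"ty": 0.1,"tz": -6.6,"rx": 0,"ry": 0,"rz": 0,"fingers": 0.2},{"tx": 0,"ty": 0,"tz": 0,"rx": 0,"ry": 0,"rz": 0,"fingers": 0.2},{"tx": 0,"ty": 0,"tz": 0,"rx": 0,"ry": 0,"rz": 0,"fingers": 0.2}])

```text
time_s: 7.28
tcp_pos: [605.4, -27.1, 33.4]
orientation: [179.9, -20.0, 177.3]
force: [-0.8, -0.1, -0.6]
opening: 0.735
grip_force: 33.3
```

Request:
move_arm(deltas=[{"tx": -0.3,"ty": 0,"tz": -1,"rx": 0,"ry": 0,"rz": 0,"fingers": 0.2},{"tx": -0.3,"ty": 0,"tz": -1,"rx": 0,"ry": 0,"rz": 0,"fingers": 0.2},{"tx": 0,"ty": 0,"tz": 0,"rx": 0,"ry": 0,"rz": 0,"fingers": 0.2}])

```text
time_s: 7.65
tcp_pos: [605.1, -27.2, 31.7]
orientation: [179.9, -20.0, 177.3]
force: [-1.0, -0.5, 1.4]
opening: 0.735
grip_force: 33.4
```

Request:
move_arm(deltas=[{"tx": -0.3,"ty": 0,"tz": -1,"rx": 0,"ry": 0,"rz": 0,"fingers": 0.2},{"tx": 0,"ty": 0,"tz": 0,"rx": 0,"ry": 0,"rz": 0,"fingers": 0.2}])

```text
time_s: 7.9
tcp_pos: [605.3, -27.2, 31.5]
orientation: [179.9, -19.9, 177.3]
force: [0.3, 0.4, 5.4]
opening: 0.735
grip_force: 33.8
```

Request:
move_arm(deltas=[{"tx": -0.3,"ty": 0,"tz": -0.8,"rx": 0,"ry": 0,"rz": 0,"fingers": 0.2},{"tx": 0,"ty": 0,"tz": 0,"rx": 0,"ry": 0,"rz": 0,"fingers": 0.2}])

```text
time_s: 8.15
tcp_pos: [605.4, -27.3, 31.5]
orientation: [179.9, -19.9, 177.3]
force: [-0.8, 0.6, 7.7]
opening: 0.732
grip_force: 34.1
```

Request:
move_arm(deltas=[{"tx": 0,"ty": 0,"tz": 0,"rx": 0,"ry": 0,"rz": 0,"fingers": 0.75},{"tx": 0,"ty": 0,"tz": 0,"rx": 0,"ry": 0,"rz": 0,"fingers": 0.75},{"tx": 4.6,"ty": -0.2,"tz": 12.5,"rx": 0,"ry": 0,"rz": 0,"fingers": 0.75},{"tx": 9.1,"ty": -0.4,"tz": 25,"rx": 0,"ry": 0,"rz": 0,"fingers": -1},{"tx": 1.4,"ty": 28.5,"tz": 0,"rx": 0,"ry": 0,"rz": 0,"fingers": -1},{"tx": 1.4,"ty": 28.5,"tz": 0,"rx": 0,"ry": 0,"rz": 0,"fingers": -1},{"tx": 0,"ty": 0,"tz": 0,"rx": 0,"ry": 0,"rz": 0,"fingers": -1},{"tx": 0,"ty": 0,"tz": 0,"rx": 0,"ry": 0,"rz": 0,"fingers": -1}])

```text
time_s: 9.15
tcp_pos: [621.1, 28.8, 67.5]
orientation: [179.9, -20.0, 177.3]
force: [-0.5, -0.4, 0.6]
opening: 0.003
grip_force: 0.0
```

```bash
cat >> tgt.py <<'E'
def here():
    from plant import env
    s=env.get_state();q=Rm([0,-20,BY]).T@(s['tcp_pos']-BO);f=Rm([0,-20,BY]).T@s['force']
    print('board xyz',q.round(1),'F',f.round(1),'open',round(s['opening'],3),'grip',round(s['grip_force'],1),'t',s['time_s']);return s
E
python3 -c "
from tgt import *
here()
from plant import env
cv2.imwrite('pics/w3.png',env.capture('wrist'))"
```

```text
board xyz [ 46.7 -46.7  35.7] F [0.6 0.4 0.4] open 0.003 grip 0.0 t 9.15
```

Request:
move_arm(deltas=[{"tx": -5.6,"ty": 0.2,"tz": -15.4,"rx": 0,"ry": 0,"rz": 0,"fingers": -1},{"tx": -5.6,"ty": 0.3,"tz": -15.3,"rx": 0,"ry": 0,"rz": 0,"fingers": -1},{"tx": 0,"ty": 0,"tz": 0,"rx": 0,"ry": 0,"rz": 0,"fingers": -1},{"tx": -0.2,"ty": -5,"tz": 0,"rx": 0,"ry": 0,"rz": 0,"fingers": -1},{"tx": -0.2,"ty": -5,"tz": 0,"rx": 0,"ry": 0,"rz": 0,"fingers": -1},{"tx": -0.2,"ty": -5,"tz": 0,"rx": 0,"ry": 0,"rz": 0,"fingers": -1},{"tx": -0.2,"ty": -5,"tz": 0,"rx": 0,"ry": 0,"rz": 0,"fingers": -1},{"tx": 0,"ty": 0,"tz": 0,"rx": 0,"ry": 0,"rz": 0,"fingers": -1}])

```text
time_s: 10.2
tcp_pos: [608.9, 9.4, 36.5]
orientation: [179.9, -20.0, 177.3]
force: [-1.2, -0.7, -0.5]
opening: -0.002
grip_force: 0.0
```

```bash
python3 -c "
from tgt import *
here()
from plant import env
im=env.capture('wrist');cv2.imwrite('pics/w4.png',im)"
```

```text
board xyz [ 46.7 -26.8   2.7] F [ 0.9  0.7 -0.9] open -0.002 grip 0.0 t 10.2
```

View pics/w4.png

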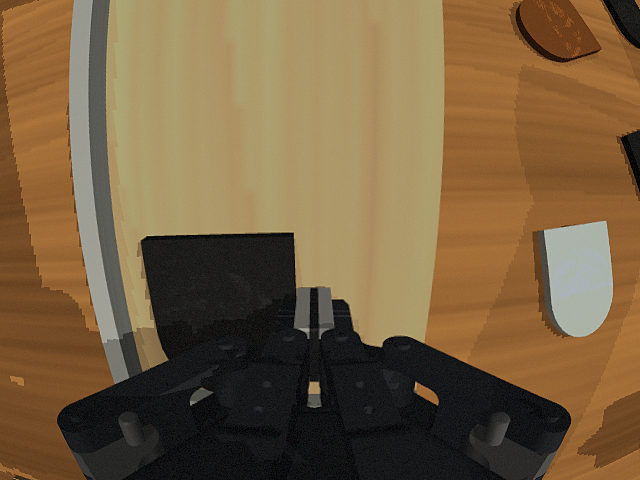

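Request:
move_arm(deltas=[{"tx": -0.1,"ty": -3,"tz": 0,"rx": 0,"ry": 0,"rz": 0,"fingers": -1},{"tx": -0.2,"ty": -3,"tz": 0,"rx": 0,"ry": 0,"rz": 0,"fingers": -1},{"tx": -0.1,"ty": -3,"tz": 0,"rx": 0,"ry": 0,"rz": 0,"fingers": -1},{"tx": 0,"ty": -1.5,"tz": 0,"rx": 0,"ry": 0,"rz": 0,"fingers": -1},{"tx": 0,"ty": 0,"tz": 0,"rx": 0,"ry": 0,"rz": 0,"fingers": -1}])

```text
time_s: 10.88
tcp_pos: [608.4, -0.8, 36.5]
orientation: [179.9, -20.0, 177.3]
force: [0.3, -0.2, 1.0]
opening: 0.002
grip_force: 0.0
```

Request:
move_arm(deltas=[{"tx": 0,"ty": -1,"tz": 0,"rx": 0,"ry": 0,"rz": 0,"fingers": -1},{"tx": 0,"ty": 0,"tz": 0,"rx": 0,"ry": 0,"rz": 0,"fingers": -1}])

```text
time_s: 11.12
tcp_pos: [608.4, -1.7, 36.5]
orientation: [179.9, -20.0, 177.3]
force: [0.2, 0.6, -0.3]
opening: -0.002
grip_force: 0.1
```

Request:
move_arm(deltas=[{"tx": 0,"ty": -1,"tz": 0,"rx": 0,"ry": 0,"rz": 0,"fingers": -1},{"tx": 0,"ty": 0,"tz": 0,"rx": 0,"ry": 0,"rz": 0,"fingers": -1}])

```text
time_s: 11.38
tcp_pos: [608.4, -2.7, 36.5]
orientation: [179.9, -20.0, 177.3]
force: [-0.2, 0.6, -0.3]
opening: -0.0
grip_force: 0.1
```

Request:
move_arm(deltas=[{"tx": 0,"ty": -1,"tz": 0,"rx": 0,"ry": 0,"rz": 0,"fingers": -1},{"tx": 0,"ty": 0,"tz": 0,"rx": 0,"ry": 0,"rz": 0,"fingers": -1}])

```text
time_s: 11.62
tcp_pos: [608.4, -3.8, 36.5]
orientation: [179.9, -20.0, 177.3]
force: [-0.5, 0.3, -0.4]
opening: 0.005
grip_force: 0.1
```

Request:
move_arm(deltas=[{"tx": 0,"ty": -1,"tz": 0,"rx": 0,"ry": 0,"rz": 0,"fingers": -1},{"tx": 0,"ty": 0,"tz": 0,"rx": 0,"ry": 0,"rz": 0,"fingers": -1}])

```text
time_s: 11.88
tcp_pos: [608.4, -4.5, 36.4]
orientation: [179.8, -20.0, 177.3]
force: [-0.2, 1.4, -0.2]
opening: 0.002
grip_force: 0.8
```

```bash
python3 -c "
from tgt import *
here()
from plant import env
im=env.capture('wrist');cv2.imwrite('pics/w5.png',cv2.resize(im[150:390,40:360],None,fx=2.4,fy=2.4))"
```

```text
board xyz [ 46.5 -12.9   2.7] F [ 0.2 -1.4 -0.2] open 0.002 grip 0.8 t 11.875
```

View pics/w5.png

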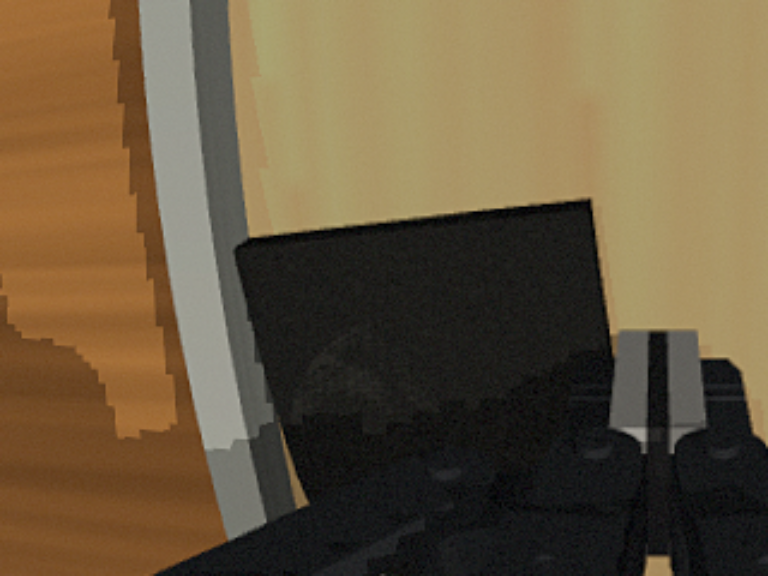

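Request:
move_arm(deltas=[{"tx": 0,"ty": -1,"tz": 0,"rx": 0,"ry": 0,"rz": 0,"fingers": -1},{"tx": 0,"ty": -1,"tz": 0,"rx": 0,"ry": 0,"rz": 0,"fingers": -1},{"tx": 0,"ty": 0,"tz": 0,"rx": 0,"ry": 0,"rz": 0,"fingers": -1}])

```text
time_s: 12.3
tcp_pos: [608.6, -5.1, 36.4]
orientation: [179.7, -20.0, 177.4]
force: [2.1, 6.5, -0.5]
opening: -0.006
grip_force: 3.5
```

Request:
move_arm(deltas=[{"tx": 0,"ty": -1,"tz": 0,"rx": 0,"ry": 0,"rz": 0,"fingers": -1},{"tx": 0,"ty": 0,"tz": 0,"rx": 0,"ry": 0,"rz": 0,"fingers": -1}])

```text
time_s: 12.55
tcp_pos: [608.6, -5.4, 36.4]
orientation: [179.6, -20.0, 177.4]
force: [1.7, 8.4, -0.9]
opening: -0.001
grip_force: 4.7
```

Request:
move_arm(deltas=[{"tx": 0,"ty": 7,"tz": 0,"rx": 0,"ry": 0,"rz": 0,"fingers": -1},{"tx": 0,"ty": 8,"tz": 0,"rx": 0,"ry": 0,"rz": 0,"fingers": -1},{"tx": 10.3,"ty": -0.5,"tz": 28.2,"rx": 0,"ry": 0,"rz": 0,"fingers": -1},{"tx": -29.4,"ty": -24.7,"tz": 10.2,"rx": 0,"ry": 0,"rz": 0,"fingers": -1},{"tx": -29.4,"ty": -24.7,"tz": 10.3,"rx": 0,"ry": 0,"rz": 0,"fingers": -1},{"tx": 0,"ty": 0,"tz": 0,"rx": 0,"ry": 0,"rz": 0,"fingers": -1},{"tx": 0,"ty": 0,"tz": 0,"rx": 0,"ry": 0,"rz": 0,"fingers": -1}])

```text
time_s: 13.42
tcp_pos: [560.2, -42.5, 85.3]
orientation: [179.9, -20.0, 177.3]
force: [-0.2, 0.4, -0.0]
opening: -0.001
grip_force: 0.0
```

```bash
python3 -c "
from tgt import *
here()
from plant import env
im=env.capture('wrist');cv2.imwrite('pics/w6.png',im)
ci=env.camera_info('wrist')
print('tip', proj(ci,[pose(0,0,0)[0]],True), [proj(ci,[pose(*b)[0]],True)[0].round(0) for b in [(80,65,8),(80,1,8),(47,65,8),(47,1,8),(0,33,8)]])
c,st,ce=blob(im,proj(ci,[pose(60,40,8)[0]],True)[0],48);print(st,ce)
"
```

```text
board xyz [106.7  27.4  32.8] F [ 0.2 -0.4 -0.1] open -0.001 grip 0.0 t 13.425
tip [[355.36679301 429.14905731]] [array([240., 330.]), array([364., 331.]), array([246., 380.]), array([360., 381.]), array([304., 439.])]
[   57   288   514   192 59733] [312.34034788 412.57308356]
```

View pics/w6.png

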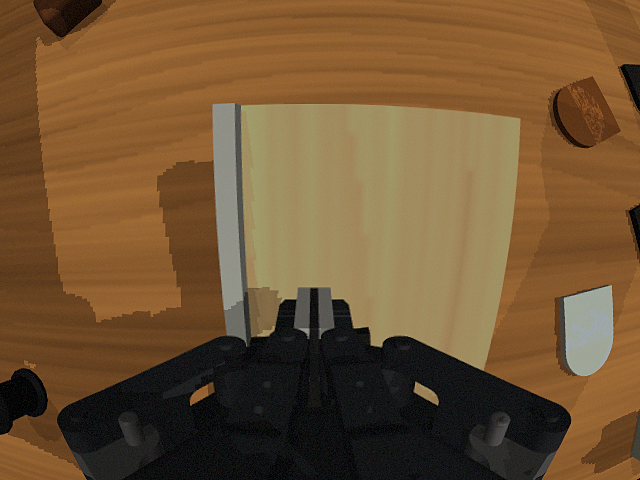

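Request:
move_arm(deltas=[{"tx": -5.1,"ty": 0.2,"tz": -14,"rx": 0,"ry": 0,"rz": 0,"fingers": -1},{"tx": -5.1,"ty": 0.3,"tz": -14,"rx": 0,"ry": 0,"rz": 0,"fingers": -1},{"tx": 0,"ty": 0,"tz": 0,"rx": 0,"ry": 0,"rz": 0,"fingers": -1},{"tx": 4.7,"ty": -0.2,"tz": -1.7,"rx": 0,"ry": 0,"rz": 0,"fingers": -1},{"tx": 4.7,"ty": -0.2,"tz": -1.7,"rx": 0,"ry": 0,"rz": 0,"fingers": -1},{"tx": 2.8,"ty": -0.1,"tz": -1,"rx": 0,"ry": 0,"rz": 0,"fingers": -1},{"tx": 0,"ty": 0,"tz": 0,"rx": 0,"ry": 0,"rz": 0,"fingers": -1}])

```text
time_s: 14.35
tcp_pos: [562.1, -42.6, 52.6]
orientation: [179.9, -20.0, 177.3]
force: [-0.0, 0.2, -0.2]
opening: 0.001
grip_force: 0.0
```

Request:
move_arm(deltas=[{"tx": 1.4,"ty": -0.1,"tz": -0.5,"rx": 0,"ry": 0,"rz": 0,"fingers": -1},{"tx": 0,"ty": 0,"tz": 0,"rx": 0,"ry": 0,"rz": 0,"fingers": -1}])

```text
time_s: 14.6
tcp_pos: [563.3, -42.7, 52.3]
orientation: [179.9, -20.0, 177.3]
force: [0.5, 0.2, -0.5]
opening: 0.002
grip_force: 0.0
```

Request:
move_arm(deltas=[{"tx": 1.4,"ty": -0.1,"tz": -0.5,"rx": 0,"ry": 0,"rz": 0,"fingers": -1},{"tx": 0,"ty": 0,"tz": 0,"rx": 0,"ry": 0,"rz": 0,"fingers": -1}])

```text
time_s: 14.85
tcp_pos: [564.8, -42.8, 51.8]
orientation: [179.9, -20.0, 177.3]
force: [0.3, -0.3, -0.7]
opening: 0.0
grip_force: 0.0
```

Request:
move_arm(deltas=[{"tx": 1.4,"ty": -0.1,"tz": -0.5,"rx": 0,"ry": 0,"rz": 0,"fingers": -1},{"tx": 0,"ty": 0,"tz": 0,"rx": 0,"ry": 0,"rz": 0,"fingers": -1}])

```text
time_s: 15.1
tcp_pos: [566.2, -42.9, 51.2]
orientation: [179.9, -20.0, 177.3]
force: [0.6, 0.6, -0.2]
opening: -0.004
grip_force: 0.0
```

Request:
move_arm(deltas=[{"tx": 0.9,"ty": 0,"tz": -0.3,"rx": 0,"ry": 0,"rz": 0,"fingers": -1},{"tx": 0,"ty": 0,"tz": 0,"rx": 0,"ry": 0,"rz": 0,"fingers": -1}])

```text
time_s: 15.35
tcp_pos: [567.1, -42.9, 50.9]
orientation: [179.9, -20.0, 177.3]
force: [0.1, -0.4, -1.0]
opening: -0.001
grip_force: 0.0
```

Request:
move_arm(deltas=[{"tx": 0.9,"ty": 0,"tz": -0.3,"rx": 0,"ry": 0,"rz": 0,"fingers": -1},{"tx": 0,"ty": 0,"tz": 0,"rx": 0,"ry": 0,"rz": 0,"fingers": -1}])

```text
time_s: 15.6
tcp_pos: [567.9, -42.9, 50.6]
orientation: [179.9, -20.0, 177.3]
force: [-0.3, -1.4, -0.3]
opening: -0.002
grip_force: 0.0
```

Request:
move_arm(deltas=[{"tx": 0.9,"ty": 0,"tz": -0.3,"rx": 0,"ry": 0,"rz": 0,"fingers": -1},{"tx": 0,"ty": 0,"tz": 0,"rx": 0,"ry": 0,"rz": 0,"fingers": -1}])

```text
time_s: 15.85
tcp_pos: [568.5, -42.8, 50.4]
orientation: [179.9, -20.1, 177.3]
force: [-1.5, 0.1, 1.6]
opening: 0.001
grip_force: 1.1
```

Request:
move_arm(deltas=[{"tx": 0.9,"ty": 0,"tz": -0.3,"rx": 0,"ry": 0,"rz": 0,"fingers": -1},{"tx": 0,"ty": 0,"tz": 0,"rx": 0,"ry": 0,"rz": 0,"fingers": -1}])

```text
time_s: 16.1
tcp_pos: [568.8, -42.8, 50.2]
orientation: [179.9, -20.2, 177.3]
force: [-5.1, 1.1, 4.2]
opening: 0.0
grip_force: 3.2
```

Request:
move_arm(deltas=[{"tx": 0.9,"ty": 0,"tz": -0.3,"rx": 0,"ry": 0,"rz": 0,"fingers": -1},{"tx": 0,"ty": 0,"tz": 0,"rx": 0,"ry": 0,"rz": 0,"fingers": -1}])

```text
time_s: 16.35
tcp_pos: [568.9, -42.8, 50.1]
orientation: [179.9, -20.3, 177.3]
force: [-8.0, 0.6, 6.2]
opening: -0.001
grip_force: 4.9
```

Request:
move_arm(deltas=[{"tx": -14,"ty": 0.7,"tz": 5,"rx": 0,"ry": 0,"rz": 0,"fingers": -1},{"tx": 20,"ty": -1,"tz": 56,"rx": 0,"ry": 0,"rz": 0,"fingers": -1},{"tx": 20,"ty": -1,"tz": 56,"rx": 0,"ry": 0,"rz": 0,"fingers": 1},{"tx": 33,"ty": -1.5,"tz": -12,"rx": 0,"ry": 0,"rz": 0,"fingers": 1},{"tx": 33,"ty": -1.5,"tz": -12,"rx": 0,"ry": 0,"rz": 0,"fingers": 1},{"tx": 0,"ty": 0,"tz": 0,"rx": 0,"ry": 0,"rz": 0,"fingers": 1},{"tx": 0,"ty": 0,"tz": 0,"rx": 0,"ry": 0,"rz": 0,"fingers": 1}])

```text
time_s: 17.23
tcp_pos: [662.4, -47.1, 142.6]
orientation: [179.9, -20.0, 177.3]
force: [-0.7, -0.2, -0.5]
opening: 0.998
grip_force: 0.0
```

```bash
cat >> tgt.py <<'E'
def blook(n,g,zb=7,th=48,tilt=0,org=None):
    """fit a lift lying on the deck; board coords of mid, yaw rel. board; zb: top plane height over model deck"""
    from plant import env
    ci=env.camera_info('wrist');im=env.capture('wrist');here();cv2.imwrite(f'pics/b_{n}_{len(__import__("os").listdir("pics"))}.png',im)
    M=Rm([0,-20,BY]);u=proj(ci,[BO+M@np.array([*g,zb])],True)[0]
    c,st,ce=blob(im,u,th);print('guess px',u.round(),'blob',st,ce.round())
    d=rays(ci,c,True)@M;p=M.T@(ci['position']-BO);t=(zb-p[2])/d[:,2];q=(p+d*t[:,None])[:,:2]
    print(n,*[np.round(x,1) for x in fitD(n,q)],'extent',q.min(0).round(1),q.max(0).round(1))
    return im,ci
E
python3 - <<'E'
from tgt import *
im,ci=blook('large',(42,33),8)
# fence & toe edges: print brightness profile across fence along by at bx=40..120, and along bx at by=0
M=Rm([0,-20,BY])
for bx in (30,60,110,):
    P=[BO+M@np.array([bx,y,1.]) for y in range(56,84,1)];uv=proj(ci,P,True).round().astype(int)
    print(bx,[int(im[v,u].mean()) for u,v in uv])
P=[BO+M@np.array([x,-10,1.]) for x in range(-14,14,1)];uv=proj(ci,P,True).round().astype(int)
print([int(im[v,u].mean()) for u,v in uv])
E
```

```text
board xyz [ 30.4  27.2 122.1] F [ 0.7  0.  -0.2] open 1.0 grip 0.0 t 17.275
guess px [305. 219.] blob [ 265  169   95  109 8561] [314. 220.]
large [41.5 26.4  5.6] 0.8 extent [-1.8 -5.9] [77.6 60.6]
30 [35, 25, 68, 95, 102, 94, 58, 100, 157, 158, 155, 155, 156, 152, 155, 156, 156, 161, 133, 64, 67, 67, 71, 65, 69, 68, 71, 64]
60 [20, 29, 22, 34, 15, 33, 64, 93, 167, 155, 155, 155, 155, 155, 156, 154, 154, 165, 102, 68, 66, 71, 67, 69, 66, 68, 64, 71]
110 [145, 138, 136, 133, 138, 131, 78, 96, 136, 154, 154, 153, 155, 153, 150, 152, 153, 158, 95, 67, 73, 72, 74, 73, 75, 72, 74, 76]
[161, 154, 154, 155, 153, 154, 156, 147, 107, 98, 95, 105, 135, 139, 139, 141, 141, 141, 139, 142, 140, 140, 140, 144, 141, 138, 140, 142]
```

Request:
move_arm(deltas=[{"tx": 1.6,"ty": 33.5,"tz": 0,"rx": 0,"ry": 0,"rz": 0,"fingers": -1},{"tx": 1.5,"ty": 33.5,"tz": 0,"rx": 0,"ry": 0,"rz": 0,"fingers": -1},{"tx": -15.3,"ty": 0.7,"tz": -36.7,"rx": 0,"ry": 0,"rz": 0,"fingers": -1},{"tx": -15.3,"ty": 0.7,"tz": -36.7,"rx": 0,"ry": 0,"rz": 0,"fingers": -1},{"tx": -15.3,"ty": 0.7,"tz": -36.7,"rx": 0,"ry": 0,"rz": 0,"fingers": -1},{"tx": 0,"ty": 0,"tz": 0,"rx": 0,"ry": 0,"rz": 0,"fingers": -1},{"tx": 0,"ty": 0,"tz": 0,"rx": 0,"ry": 0,"rz": 0,"fingers": -1}])

```text
time_s: 18.15
tcp_pos: [619.8, 21.9, 33.5]
orientation: [179.9, -19.9, 177.3]
force: [0.6, -0.3, -0.3]
opening: 0.0
grip_force: 0.0
```

```bash
python3 -c "
from tgt import *
here()"
```

```text
board xyz [ 36.  -39.8   3.4] F [-0.7  0.3 -0. ] open 0.0 grip 0.0 t 18.15
```

Request:
move_arm(deltas=[{"tx": -0.2,"ty": -5,"tz": -0.3,"rx": 0,"ry": 0,"rz": 0,"fingers": -1},{"tx": -0.3,"ty": -5,"tz": 0,"rx": 0,"ry": 0,"rz": 0,"fingers": -1},{"tx": -0.2,"ty": -5,"tz": 0,"rx": 0,"ry": 0,"rz": 0,"fingers": -1},{"tx": -0.2,"ty": -4,"tz": 0,"rx": 0,"ry": 0,"rz": 0,"fingers": -1},{"tx": 0,"ty": 0,"tz": 0,"rx": 0,"ry": 0,"rz": 0,"fingers": -1}])

```text
time_s: 18.77
tcp_pos: [618.9, 2.5, 32.4]
orientation: [179.9, -20.0, 177.3]
force: [0.8, -0.0, 0.1]
opening: 0.004
grip_force: 0.0
```

Request:
move_arm(deltas=[{"tx": 0,"ty": -1.5,"tz": 0,"rx": 0,"ry": 0,"rz": 0,"fingers": -1},{"tx": 0,"ty": -1.5,"tz": 0,"rx": 0,"ry": 0,"rz": 0,"fingers": -1},{"tx": 0,"ty": 0,"tz": 0,"rx": 0,"ry": 0,"rz": 0,"fingers": -1}])

```text
time_s: 19.15
tcp_pos: [618.9, -0.1, 32.4]
orientation: [179.9, -20.0, 177.3]
force: [-0.0, -0.2, -0.8]
opening: -0.002
grip_force: 0.0
```

Request:
move_arm(deltas=[{"tx": 0,"ty": -1.5,"tz": 0,"rx": 0,"ry": 0,"rz": 0,"fingers": -1},{"tx": 0,"ty": 0,"tz": 0,"rx": 0,"ry": 0,"rz": 0,"fingers": -1}])

```text
time_s: 19.4
tcp_pos: [618.9, -1.7, 32.4]
orientation: [179.9, -20.0, 177.3]
force: [-0.4, -0.8, 0.5]
opening: 0.0
grip_force: 0.0
```

Request:
move_arm(deltas=[{"tx": 0,"ty": -1.5,"tz": 0,"rx": 0,"ry": 0,"rz": 0,"fingers": -1},{"tx": 0,"ty": 0,"tz": 0,"rx": 0,"ry": 0,"rz": 0,"fingers": -1}])

```text
time_s: 19.65
tcp_pos: [618.9, -3.2, 32.4]
orientation: [179.9, -20.0, 177.3]
force: [-0.1, -0.0, -0.5]
opening: 0.003
grip_force: 0.0
```

Request:
move_arm(deltas=[{"tx": 0,"ty": -1.5,"tz": 0,"rx": 0,"ry": 0,"rz": 0,"fingers": -1},{"tx": 0,"ty": 0,"tz": 0,"rx": 0,"ry": 0,"rz": 0,"fingers": -1}])

```text
time_s: 19.9
tcp_pos: [618.9, -4.7, 32.4]
orientation: [179.9, -20.0, 177.3]
force: [0.2, -0.0, 0.4]
opening: 0.001
grip_force: 0.0
```

Request:
move_arm(deltas=[{"tx": 0,"ty": -1.5,"tz": 0,"rx": 0,"ry": 0,"rz": 0,"fingers": -1},{"tx": 0,"ty": 0,"tz": 0,"rx": 0,"ry": 0,"rz": 0,"fingers": -1}])

```text
time_s: 20.15
tcp_pos: [619.1, -6.0, 32.4]
orientation: [179.9, -20.0, 177.3]
force: [1.1, 0.8, -1.1]
opening: -0.002
grip_force: 0.7
```

Request:
move_arm(deltas=[{"tx": 0,"ty": -1.2,"tz": 0,"rx": 0,"ry": 0,"rz": 0,"fingers": -1},{"tx": 0,"ty": 0,"tz": 0,"rx": 0,"ry": 0,"rz": 0,"fingers": -1}])

```text
time_s: 20.4
tcp_pos: [618.9, -7.4, 32.4]
orientation: [179.9, -20.0, 177.3]
force: [1.1, 1.4, -0.3]
opening: -0.003
grip_force: 0.5
```

Request:
move_arm(deltas=[{"tx": 0,"ty": -1.2,"tz": 0,"rx": 0,"ry": 0,"rz": 0,"fingers": -1},{"tx": 0,"ty": 0,"tz": 0,"rx": 0,"ry": 0,"rz": 0,"fingers": -1}])

```text
time_s: 20.65
tcp_pos: [618.8, -8.7, 32.4]
orientation: [179.9, -20.0, 177.3]
force: [-0.4, 1.1, 0.0]
opening: 0.001
grip_force: 0.2
```

Request:
move_arm(deltas=[{"tx": 0,"ty": -1.2,"tz": 0,"rx": 0,"ry": 0,"rz": 0,"fingers": -1},{"tx": 0,"ty": 0,"tz": 0,"rx": 0,"ry": 0,"rz": 0,"fingers": -1}])

```text
time_s: 20.9
tcp_pos: [619.1, -9.2, 32.3]
orientation: [179.8, -20.0, 177.3]
force: [2.3, 3.5, -0.7]
opening: -0.002
grip_force: 1.9
```

Request:
move_arm(deltas=[{"tx": 0,"ty": -1.2,"tz": 0,"rx": 0,"ry": 0,"rz": 0,"fingers": -1},{"tx": 0,"ty": 0,"tz": 0,"rx": 0,"ry": 0,"rz": 0,"fingers": -1}])

```text
time_s: 21.15
tcp_pos: [619.1, -9.3, 32.3]
orientation: [179.7, -20.0, 177.3]
force: [1.9, 7.8, -0.2]
opening: -0.001
grip_force: 3.8
```

Request:
move_arm(deltas=[{"tx": 0,"ty": -1.2,"tz": 0,"rx": 0,"ry": 0,"rz": 0,"fingers": -1},{"tx": 0,"ty": 0,"tz": 0,"rx": 0,"ry": 0,"rz": 0,"fingers": -1}])

```text
time_s: 21.4
tcp_pos: [619.1, -9.4, 32.3]
orientation: [179.6, -20.0, 177.4]
force: [2.3, 11.6, -0.3]
opening: -0.001
grip_force: 5.5
```

Request:
move_arm(deltas=[{"tx": 0.5,"ty": 12,"tz": 0,"rx": 0,"ry": 0,"rz": 0,"fingers": -1},{"tx": 13.6,"ty": -0.6,"tz": 37.3,"rx": 0,"ry": 0,"rz": 0,"fingers": -1},{"tx": 13.6,"ty": -0.6,"tz": 37.3,"rx": 0,"ry": 0,"rz": 0,"fingers": 1},{"tx": 13.6,"ty": -0.6,"tz": 37.3,"rx": 0,"ry": 0,"rz": 0,"fingers": 1},{"tx": 0,"ty": -40,"tz": 0,"rx": 0,"ry": 0,"rz": 0,"fingers": 1},{"tx": 0,"ty": 0,"tz": 0,"rx": 0,"ry": 0,"rz": 0,"fingers": 1},{"tx": 0,"ty": 0,"tz": 0,"rx": 0,"ry": 0,"rz": 0,"fingers": 1}])

```text
time_s: 22.28
tcp_pos: [659.7, -41.8, 143.7]
orientation: [179.9, -20.1, 177.3]
force: [-0.1, 0.2, 0.5]
opening: 0.999
grip_force: 0.0
```

```bash
python3 - <<'E'
from tgt import *
im,ci=blook('large',(42,33),8)
E
```

```text
board xyz [ 33.4  21.5 121.6] F [-0.4 -0.4  0.2] open 1.001 grip 0.0 t 22.325
guess px [298. 224.] blob [ 257  174   91  105 8508] [302. 221.]
large [44.  29.7 -0.1] 0.9 extent [ 0.8 -1.8] [77.6 61.1]
```

Request:
move_arm(deltas=[{"tx": -31.5,"ty": -2.8,"tz": 11.4,"rx": 0,"ry": 0,"rz": 0,"fingers": -1},{"tx": -31.5,"ty": -2.8,"tz": 11.4,"rx": 0,"ry": 0,"rz": 0,"fingers": -1},{"tx": -13.5,"ty": 0.6,"tz": -37.2,"rx": 0,"ry": 0,"rz": 0,"fingers": -1},{"tx": -13.5,"ty": 0.6,"tz": -37.2,"rx": 0,"ry": 0,"rz": 0,"fingers": -1},{"tx": -13.5,"ty": 0.6,"tz": -37.2,"rx": 0,"ry": 0,"rz": 0,"fingers": -1},{"tx": 0,"ty": 0,"tz": 0,"rx": 0,"ry": 0,"rz": 0,"fingers": -1},{"tx": 4.7,"ty": -0.2,"tz": -1.7,"rx": 0,"ry": 0,"rz": 0,"fingers": -1},{"tx": 4.7,"ty": -0.2,"tz": -1.7,"rx": 0,"ry": 0,"rz": 0,"fingers": -1}])

```text
time_s: 23.32
tcp_pos: [566.5, -45.7, 52.0]
orientation: [179.9, -20.0, 177.3]
force: [-0.4, 0.5, 0.6]
opening: 0.004
grip_force: 0.0
```

Request:
move_arm(deltas=[{"tx": 0.9,"ty": 0,"tz": -0.3,"rx": 0,"ry": 0,"rz": 0,"fingers": -1},{"tx": 0,"ty": 0,"tz": 0,"rx": 0,"ry": 0,"rz": 0,"fingers": -1}])

```text
time_s: 23.58
tcp_pos: [567.1, -46.0, 51.7]
orientation: [179.9, -20.0, 177.3]
force: [-0.5, 0.2, 0.0]
opening: -0.0
grip_force: 0.0
```

```bash
python3 -c "
from tgt import *
here()"
```

```text
board xyz [88.6 30.5  3.6] F [ 0.5 -0.1 -0.1] open -0.0 grip 0.0 t 23.575
```

Request:
move_arm(deltas=[{"tx": 0.9,"ty": 0,"tz": -0.3,"rx": 0,"ry": 0,"rz": 0,"fingers": -1},{"tx": 0,"ty": 0,"tz": 0,"rx": 0,"ry": 0,"rz": 0,"fingers": -1}])

```text
time_s: 23.82
tcp_pos: [567.9, -46.1, 51.5]
orientation: [179.9, -20.0, 177.3]
force: [-0.6, 0.1, -0.4]
opening: 0.0
grip_force: 0.0
```

Request:
move_arm(deltas=[{"tx": 0.9,"ty": 0,"tz": -0.3,"rx": 0,"ry": 0,"rz": 0,"fingers": -1},{"tx": 0,"ty": 0,"tz": 0,"rx": 0,"ry": 0,"rz": 0,"fingers": -1}])

```text
time_s: 24.08
tcp_pos: [568.9, -46.1, 51.2]
orientation: [179.9, -20.0, 177.3]
force: [-0.0, 0.3, -0.5]
opening: 0.002
grip_force: 0.0
```

Request:
move_arm(deltas=[{"tx": 0.9,"ty": 0,"tz": -0.3,"rx": 0,"ry": 0,"rz": 0,"fingers": -1},{"tx": 0,"ty": 0,"tz": 0,"rx": 0,"ry": 0,"rz": 0,"fingers": -1}])

```text
time_s: 24.32
tcp_pos: [569.1, -46.1, 51.0]
orientation: [179.9, -20.1, 177.3]
force: [-3.4, 0.1, 2.8]
opening: 0.0
grip_force: 2.3
```

Request:
move_arm(deltas=[{"tx": -9,"ty": 0.4,"tz": 3.3,"rx": 0,"ry": 0,"rz": 0,"fingers": -1},{"tx": 13.5,"ty": -0.6,"tz": 37.2,"rx": 0,"ry": 0,"rz": 0,"fingers": -1},{"tx": 13.5,"ty": -0.6,"tz": 37.2,"rx": 0,"ry": 0,"rz": 0,"fingers": 1},{"tx": 13.5,"ty": -0.6,"tz": 37.2,"rx": 0,"ry": 0,"rz": 0,"fingers": 1},{"tx": 51.6,"ty": -2.4,"tz": -18.8,"rx": 0,"ry": 0,"rz": 0,"fingers": 1},{"tx": 0,"ty": 0,"tz": 0,"rx": 0,"ry": 0,"rz": 0,"fingers": 1},{"tx": 0,"ty": 0,"tz": 0,"rx": 0,"ry": 0,"rz": 0,"fingers": 1}])

```text
time_s: 25.2
tcp_pos: [652.2, -49.8, 146.6]
orientation: [179.9, -20.0, 177.3]
force: [-0.6, 0.5, -0.8]
opening: 0.995
grip_force: 0.0
```

```bash
python3 - <<'E'
from tgt import *
im,ci=blook('large',(42,33),8)
M=Rm([0,-20,BY])
P=[BO+M@np.array([x,-12,1.]) for x in range(-10,6,1)];uv=proj(ci,P,True).round().astype(int)
print([int(im[v,u].mean()) for u,v in uv])
c=env=None
r=R.from_matrix(M@Rm([180,0,0]));r2=R.from_euler('xyz',[180,0,197.],degrees=True)
print((r2*r.inv()).as_rotvec())
E
```

```text
board xyz [ 41.2  30.3 122.7] F [-0.2 -0.1  1.3] open 1.003 grip 0.0 t 25.25
guess px [309. 234.] blob [ 269  187   91  104 8386] [314. 234.]
large [42.  29.7 -0.3] 0.7 extent [-1.5 -2.1] [75.9 61.2]
[151, 152, 156, 141, 97, 99, 93, 88, 143, 138, 140, 137, 138, 138, 139, 138]
[ 0.04366031 -0.34804932  0.3403178 ]
```

Request:
move_arm(deltas=[{"tx": -16.8,"ty": 46.4,"tz": -2.4,"rx": 0.0062,"ry": -0.0497,"rz": 0.0486,"fingers": 1},{"tx": -16.8,"ty": 46.4,"tz": -2.4,"rx": 0.0062,"ry": -0.0497,"rz": 0.0486,"fingers": 1},{"tx": -16.8,"ty": 46.4,"tz": -2.4,"rx": 0.0062,"ry": -0.0497,"rz": 0.0486,"fingers": 1},{"tx": -16.8,"ty": 46.4,"tz": -2.4,"rx": 0.0062,"ry": -0.0497,"rz": 0.0486,"fingers": 1},{"tx": -16.8,"ty": 46.4,"tz": -2.4,"rx": 0.0062,"ry": -0.0497,"rz": 0.0486,"fingers": 1},{"tx": -16.8,"ty": 46.4,"tz": -2.4,"rx": 0.0062,"ry": -0.0497,"rz": 0.0486,"fingers": 1},{"tx": -16.8,"ty": 46.4,"tz": -2.4,"rx": 0.0063,"ry": -0.0498,"rz": 0.0487,"fingers": 1},{"tx": 0,"ty": 0,"tz": 0,"rx": 0,"ry": 0,"rz": 0,"fingers": 1}])

```text
time_s: 26.25
tcp_pos: [532.7, 277.2, 131.2]
orientation: [179.9, 0.1, -162.7]
force: [-0.2, 0.1, 0.1]
opening: 1.0
grip_force: 0.0
```

Request:
move_arm(deltas=[{"tx": 0,"ty": 0,"tz": 0,"rx": 0,"ry": 0,"rz": 0,"fingers": 1}])

```text
time_s: 26.38
tcp_pos: [535.2, 274.5, 131.2]
orientation: [179.9, 0.1, -163.0]
force: [0.6, 0.4, -0.7]
opening: 1.001
grip_force: 0.0
```

```bash
python3 look.py medium 535 274.5; python3 -c "
from plant import env;import cv2
im=cv2.imread('pics/look_medium.png');cv2.imwrite('pics/lm.png',cv2.resize(im[80:400,160:480],None,fx=1.8,fy=1.8))"
```

```text
40 [ 277  189   76   90 5452] [316.2 230. ] [ 533.7  275.8 -162. ] 3.4
48 [ 277  189   76   90 6133] [314.7 230. ] [ 534.   275.1 -162.9] 0.7
56 [ 277  189   76   91 6159] [314.6 230. ] [ 534.   275.1 -162.8] 0.6
[535.72840406 274.04083163 131.06258051] [ 1.79902888e+02  7.57648680e-02 -1.63058517e+02]
```

Request:
move_arm(deltas=[{"tx": -1.4,"ty": 0.8,"tz": -45,"rx": 0,"ry": 0,"rz": 0,"fingers": 1},{"tx": 0,"ty": 0,"tz": -45,"rx": 0,"ry": 0,"rz": 0,"fingers": 1},{"tx": 0,"ty": 0,"tz": -30,"rx": 0,"ry": 0,"rz": 0,"fingers": 1},{"tx": 0,"ty": 0,"tz": -13.6,"rx": 0,"ry": 0,"rz": 0,"fingers": 1},{"tx": 0,"ty": 0,"tz": 0,"rx": 0,"ry": 0,"rz": 0,"fingers": 0.6},{"tx": 0,"ty": 0,"tz": 0,"rx": 0,"ry": 0,"rz": 0,"fingers": 0},{"tx": 0,"ty": 0,"tz": 0,"rx": 0,"ry": 0,"rz": 0,"fingers": 0},{"tx": 0,"ty": 0,"tz": 0,"rx": 0,"ry": 0,"rz": 0,"fingers": 0}])

```text
time_s: 27.42
tcp_pos: [535.2, 276.0, -1.7]
orientation: [179.9, 0.2, -163.0]
force: [0.4, -1.7, 6.9]
opening: 0.64
grip_force: 32.4
```

```bash
python3 - <<'E'
from tgt import *
from plant import env
s=env.get_state();print(s['tcp_pos'],s['orientation'],s['opening'],s['grip_force'])
c=R.from_euler('xyz',s['orientation'],degrees=True)
def place(bx_mid,by,uo,th,hover):   # uo: underside height above TCP along tool (= -tcp z when grasped); th=lift angle to deck
    # underside centre in board frame: straight edge bottom at deck z=+1
    t=np.radians(th);return bx_mid,by,1+np.sin(t)*UE+hover-uo*np.cos(t)
UE=31
print(place(91,8,2.5,8.6,0))
for h in(25,0):print(h,rowdelta(s['tcp_pos'],c,*place(93,8,2.5,8.6,h),tilt=11.4))
E
```

```text
[535.23092879 276.03206768  -1.69262693] [ 179.90230689    0.18002801 -162.98736722] 0.6403351343124428 32.44550205767155
(91, 8, np.float64(3.1637046941374813))
25 (array([  37.2, -299.8,   78. ]), array([-0.027 ,  0.2013, -0.3427]), array([572.5, -23.7,  76.3]))
0 (array([  28.7, -299.4,   54.5]), array([-0.027 ,  0.2013, -0.3427]), array([563.9, -23.3,  52.8]))
```

Request:
move_arm(deltas=[{"tx": 0,"ty": 0,"tz": 30,"rx": 0,"ry": 0,"rz": 0,"fingers": 0},{"tx": 0,"ty": 0,"tz": 50,"rx": 0,"ry": 0,"rz": 0,"fingers": 0},{"tx": 5.7,"ty": -43.7,"tz": 0,"rx": -0.0039,"ry": 0.0288,"rz": -0.049,"fingers": 0},{"tx": 5.7,"ty": -43.7,"tz": 0,"rx": -0.0039,"ry": 0.0288,"rz": -0.049,"fingers": 0},{"tx": 5.7,"ty": -43.7,"tz": 0,"rx": -0.0039,"ry": 0.0288,"rz": -0.049,"fingers": 0},{"tx": 5.7,"ty": -43.7,"tz": 0,"rx": -0.0039,"ry": 0.0288,"rz": -0.049,"fingers": 0},{"tx": 5.7,"ty": -43.7,"tz": 0,"rx": -0.0039,"ry": 0.0288,"rz": -0.049,"fingers": 0},{"tx": 5.7,"ty": -43.7,"tz": 0,"rx": -0.0039,"ry": 0.0288,"rz": -0.049,"fingers": 0}])

```text
time_s: 28.42
tcp_pos: [567.9, 12.3, 76.7]
orientation: [179.7, -10.0, -179.9]
force: [0.8, 0.4, 0.2]
opening: 0.641
grip_force: 32.0
```

Request:
move_arm(deltas=[{"tx": 5.7,"ty": -43.4,"tz": 0,"rx": -0.0038,"ry": 0.0288,"rz": -0.049,"fingers": 0},{"tx": 0,"ty": 0,"tz": 0,"rx": 0,"ry": 0,"rz": 0,"fingers": 0},{"tx": 0,"ty": 0,"tz": 0,"rx": 0,"ry": 0,"rz": 0,"fingers": 0}])

```text
time_s: 28.8
tcp_pos: [573.3, -29.4, 76.4]
orientation: [180.0, -11.6, 177.3]
force: [0.7, 1.6, -0.6]
opening: 0.646
grip_force: 32.0
```

```bash
python3 - <<'E'
from tgt import *
s=here();c=R.from_euler('xyz',s['orientation'],degrees=True);print(s['orientation'])
t=np.radians(8.6);z=1+np.sin(t)*31-1.9*np.cos(t);print(z)
for h in (5,0):print(rowdelta(s['tcp_pos'],c,90,13.7,z+h,tilt=11.4))
E
```

```text
board xyz [91.9 13.6 28.6] F [-0.8 -1.6 -0.3] open 0.646 grip 32.0 t 28.8
[179.96548566 -11.62727734 177.2970337 ]
3.756958522765685
(array([ -5. ,   0.1, -19.3]), array([-0.0008, -0.0039,  0.0002]), array([568.4, -29.2,  57. ]))
(array([ -6.7,   0.2, -24. ]), array([-0.0008, -0.0039,  0.0002]), array([566.7, -29.2,  52.3]))
```

Request:
move_arm(deltas=[{"tx": -2.5,"ty": 0,"tz": -9.6,"rx": 0,"ry": 0,"rz": 0,"fingers": 0},{"tx": -2.5,"ty": 0,"tz": -9.6,"rx": 0,"ry": 0,"rz": 0,"fingers": 0},{"tx": -1,"ty": 0,"tz": -2.8,"rx": 0,"ry": 0,"rz": 0,"fingers": 0},{"tx": 0,"ty": 0,"tz": 0,"rx": 0,"ry": 0,"rz": 0,"fingers": 0},{"tx": 0,"ty": 0,"tz": 0,"rx": 0,"ry": 0,"rz": 0,"fingers": 0}])

```text
time_s: 29.42
tcp_pos: [568.0, -29.9, 54.9]
orientation: [-180.0, -11.6, 177.3]
force: [0.6, -0.4, -0.4]
opening: 0.644
grip_force: 32.0
```

Request:
move_arm(deltas=[{"tx": -0.3,"ty": 0,"tz": -1,"rx": 0,"ry": 0,"rz": 0,"fingers": 0},{"tx": 0,"ty": 0,"tz": 0,"rx": 0,"ry": 0,"rz": 0,"fingers": 0}])

```text
time_s: 29.68
tcp_pos: [567.5, -29.9, 53.7]
orientation: [180.0, -11.6, 177.3]
force: [0.1, 0.6, -0.1]
opening: 0.642
grip_force: 32.0
```

Request:
move_arm(deltas=[{"tx": -0.3,"ty": 0,"tz": -1,"rx": 0,"ry": 0,"rz": 0,"fingers": 0},{"tx": 0,"ty": 0,"tz": 0,"rx": 0,"ry": 0,"rz": 0,"fingers": 0}])

```text
time_s: 29.92
tcp_pos: [567.1, -29.9, 52.5]
orientation: [180.0, -11.6, 177.3]
force: [0.5, -0.6, 0.4]
opening: 0.643
grip_force: 32.0
```

Request:
move_arm(deltas=[{"tx": -0.3,"ty": 0,"tz": -1,"rx": 0,"ry": 0,"rz": 0,"fingers": 0},{"tx": 0,"ty": 0,"tz": 0,"rx": 0,"ry": 0,"rz": 0,"fingers": 0}])

```text
time_s: 30.18
tcp_pos: [567.2, -29.9, 52.3]
orientation: [-180.0, -11.6, 177.3]
force: [-0.8, 1.3, 4.8]
opening: 0.645
grip_force: 32.5
```

Request:
move_arm(deltas=[{"tx": -0.3,"ty": 0,"tz": -1,"rx": 0,"ry": 0,"rz": 0,"fingers": 0},{"tx": 0,"ty": 0,"tz": 0,"rx": 0,"ry": 0,"rz": 0,"fingers": 0}])

```text
time_s: 30.42
tcp_pos: [567.2, -30.0, 52.2]
orientation: [-180.0, -11.6, 177.3]
force: [-2.1, 1.2, 9.3]
opening: 0.639
grip_force: 32.9
```

Request:
move_arm(deltas=[{"tx": 0,"ty": 0,"tz": 0,"rx": 0,"ry": 0,"rz": 0,"fingers": 0.48},{"tx": 0,"ty": 0,"tz": 0,"rx": 0,"ry": 0,"rz": 0,"fingers": 0.48},{"tx": 2.4,"ty": -0.1,"tz": 12,"rx": 0,"ry": 0,"rz": 0,"fingers": 0.48},{"tx": 4.5,"ty": -0.2,"tz": 22.3,"rx": 0,"ry": 0,"rz": 0,"fingers": -1},{"tx": 1.2,"ty": 25,"tz": 0,"rx": 0,"ry": 0,"rz": 0,"fingers": -1},{"tx": 1.1,"ty": 24,"tz": 0,"rx": 0,"ry": 0,"rz": 0,"fingers": -1},{"tx": 0,"ty": 0,"tz": 0,"rx": 0,"ry": 0,"rz": 0,"fingers": -1}])

```text
time_s: 31.3
tcp_pos: [576.0, 19.9, 85.5]
orientation: [-180.0, -11.6, 177.4]
force: [0.0, 0.5, -0.8]
opening: -0.0
grip_force: 0.0
```

Request:
move_arm(deltas=[{"tx": -3.4,"ty": 0.2,"tz": -17,"rx": 0,"ry": 0,"rz": 0,"fingers": -1},{"tx": -3.4,"ty": 0.1,"tz": -17,"rx": 0,"ry": 0,"rz": 0,"fingers": -1},{"tx": 0,"ty": 0,"tz": 0,"rx": 0,"ry": 0,"rz": 0,"fingers": -1}])

```text
time_s: 31.68
tcp_pos: [568.8, 18.4, 50.3]
orientation: [180.0, -11.6, 177.2]
force: [0.3, 0.8, 5.6]
opening: 0.003
grip_force: 2.8
```

```bash
python3 - <<'E'
from tgt import *
from plant import env
ci=env.camera_info('wrist');im=env.capture('wrist');here()
M=Rm([0,-20,BY])
# straight top edge of medium: search dark->light along bx, at several by
z=8
for by in (-8,-3,2,8,14,20,26,32,38):
    P=[BO+M@np.array([x,by,z]) for x in np.arange(100,140,1)];uv=proj(ci,P,True).round().astype(int)
    g=[int(im[v,u].max()) for u,v in uv];k=next((i for i,x in enumerate(g) if x>60),None);print(by,None if k is None else 100+k,g[:3])
E
```

```text
board xyz [ 89.4 -33.9   1.9] F [1.2 0.4 3.9] open -0.0 grip 2.2 t 31.725
-8 125 [36, 29, 27]
-3 125 [33, 28, 31]
2 124 [40, 40, 40]
8 124 [37, 38, 34]
14 125 [29, 30, 25]
20 125 [34, 32, 37]
26 124 [39, 41, 40]
32 124 [43, 43, 32]
38 124 [31, 32, 35]
```

Request:
move_arm(deltas=[{"tx": -2.2,"ty": 0.1,"tz": 3.9,"rx": 0,"ry": 0,"rz": 0,"fingers": -1},{"tx": -0.2,"ty": -5,"tz": 0,"rx": 0,"ry": 0,"rz": 0,"fingers": -1},{"tx": -0.2,"ty": -5,"tz": 0,"rx": 0,"ry": 0,"rz": 0,"fingers": -1},{"tx": -0.2,"ty": -4,"tz": 0,"rx": 0,"ry": 0,"rz": 0,"fingers": -1},{"tx": -0.2,"ty": -4,"tz": 0,"rx": 0,"ry": 0,"rz": 0,"fingers": -1},{"tx": -0.2,"ty": -4,"tz": 0,"rx": 0,"ry": 0,"rz": 0,"fingers": -1},{"tx": 0,"ty": 0,"tz": 0,"rx": 0,"ry": 0,"rz": 0,"fingers": -1}])

```text
time_s: 32.6
tcp_pos: [565.8, -3.1, 54.8]
orientation: [180.0, -11.6, 177.3]
force: [-0.8, 0.1, -0.9]
opening: 0.0
grip_force: 0.0
```

```bash
cat > edge.py <<'E'
from tgt import *
from plant import env
import sys
lo,hi,z=[float(a) for a in sys.argv[1:4]]
ci=env.camera_info('wrist');im=env.capture('wrist');here()
M=Rm([0,-20,BY]);o=[]
for by in range(-8,62,4):
    P=[BO+M@np.array([x,by,z]) for x in np.arange(lo,hi,.5)];uv=proj(ci,P,True).round().astype(int)
    g=[int(im[v,u].max()) for u,v in uv];k=next((i for i,x in enumerate(g) if x>60),None);o.append((by,None if k is None else lo+k/2))
print(o)
E
python3 edge.py 100 140 8
```

```text
board xyz [ 92.9 -12.5   5.3] F [-0.  -0.5 -1. ] open -0.007 grip 0.0 t 32.65
[(-8, 100.0), (-4, 100.0), (0, 100.5), (4, 123.0), (8, 123.0), (12, 122.5), (16, 122.5), (20, 122.0), (24, 122.0), (28, 122.0), (32, 121.5), (36, 121.0), (40, 120.5), (44, 120.5), (48, 120.0), (52, 119.5), (56, 118.5), (60, 100.0)]
```

Request:
move_arm(deltas=[{"tx": 0.1,"ty": 3,"tz": 0,"rx": 0,"ry": 0,"rz": 0,"fingers": -1},{"tx": 1,"ty": 0,"tz": 4.9,"rx": 0,"ry": 0,"rz": 0,"fingers": -1},{"tx": 11.3,"ty": -0.5,"tz": -4.1,"rx": 0,"ry": 0,"rz": 0,"fingers": -1},{"tx": -0.1,"ty": -3,"tz": 0,"rx": 0,"ry": 0,"rz": 0,"fingers": -1},{"tx": -0.1,"ty": -3,"tz": 0,"rx": 0,"ry": 0,"rz": 0,"fingers": -1},{"tx": -0.1,"ty": -2,"tz": 0,"rx": 0,"ry": 0,"rz": 0,"fingers": -1},{"tx": 0,"ty": 0,"tz": 0,"rx": 0,"ry": 0,"rz": 0,"fingers": -1}])

```text
time_s: 33.52
tcp_pos: [577.7, -8.5, 55.5]
orientation: [180.0, -11.6, 177.3]
force: [0.4, 1.0, -0.7]
opening: -0.002
grip_force: 0.0
```

```bash
python3 edge.py 100 140 8
```

```text
board xyz [81.7 -7.6 10.3] F [ 0.2 -0.8 -0.3] open 0.0 grip 0.0 t 33.575
[(-8, 100.0), (-4, 100.0), (0, 100.0), (4, 122.5), (8, 122.5), (12, 122.0), (16, 122.0), (20, 121.5), (24, 121.0), (28, 121.0), (32, 120.5), (36, 120.0), (40, 119.5), (44, 119.5), (48, 119.0), (52, 119.0), (56, 117.5), (60, 100.5)]
```

Request:
move_arm(deltas=[{"tx": -0.1,"ty": -2,"tz": 0,"rx": 0,"ry": 0,"rz": 0,"fingers": -1},{"tx": -0.1,"ty": -2,"tz": 0,"rx": 0,"ry": 0,"rz": 0,"fingers": -1},{"tx": 0,"ty": 0,"tz": 0,"rx": 0,"ry": 0,"rz": 0,"fingers": -1}])

```text
time_s: 33.95
tcp_pos: [577.6, -12.4, 55.6]
orientation: [180.0, -11.6, 177.3]
force: [0.1, 0.4, -0.1]
opening: 0.003
grip_force: 0.0
```

Request:
move_arm(deltas=[{"tx": -0.1,"ty": -1.5,"tz": 0,"rx": 0,"ry": 0,"rz": 0,"fingers": -1},{"tx": 0,"ty": 0,"tz": 0,"rx": 0,"ry": 0,"rz": 0,"fingers": -1}])

```text
time_s: 34.2
tcp_pos: [577.5, -13.8, 55.6]
orientation: [180.0, -11.6, 177.3]
force: [0.1, -1.0, -0.2]
opening: -0.002
grip_force: 0.1
```

```bash
python3 edge.py 100 140 8
```

```text
board xyz [81.6 -2.1 10.3] F [-0.5  0.1 -0.4] open -0.0 grip 0.1 t 34.25
[(-8, 100.0), (-4, 100.0), (0, 100.0), (4, 100.0), (8, 122.0), (12, 122.0), (16, 122.0), (20, 122.0), (24, 122.0), (28, 122.0), (32, 122.0), (36, 121.5), (40, 121.5), (44, 121.0), (48, 121.0), (52, 121.5), (56, 121.0), (60, 120.0)]
```

Request:
move_arm(deltas=[{"tx": 0,"ty": -1,"tz": 0,"rx": 0,"ry": 0,"rz": 0,"fingers": -1},{"tx": 0,"ty": 0,"tz": 0,"rx": 0,"ry": 0,"rz": 0,"fingers": -1}])

```text
time_s: 34.5
tcp_pos: [577.5, -14.9, 55.6]
orientation: [180.0, -11.6, 177.3]
force: [0.8, -0.2, 0.4]
opening: 0.001
grip_force: 0.2
```

Request:
move_arm(deltas=[{"tx": 0,"ty": -1,"tz": 0,"rx": 0,"ry": 0,"rz": 0,"fingers": -1},{"tx": 0,"ty": 0,"tz": 0,"rx": 0,"ry": 0,"rz": 0,"fingers": -1}])

```text
time_s: 34.75
tcp_pos: [577.7, -15.2, 55.6]
orientation: [179.9, -11.6, 177.3]
force: [1.5, 3.6, -0.6]
opening: -0.0
grip_force: 2.1
```

```bash
python3 edge.py 100 140 8
```

```text
board xyz [81.4 -0.8 10.3] F [-0.9 -4.4  1.4] open -0.001 grip 2.3 t 34.8
[(-8, 100.0), (-4, 100.0), (0, 100.0), (4, 100.0), (8, 122.0), (12, 122.0), (16, 122.0), (20, 122.0), (24, 122.0), (28, 122.0), (32, 122.0), (36, 122.5), (40, 122.0), (44, 122.5), (48, 122.5), (52, 122.5), (56, 122.5), (60, 121.0)]
```

Request:
move_arm(deltas=[{"tx": 0.4,"ty": 9,"tz": 0,"rx": 0,"ry": 0,"rz": 0,"fingers": -1},{"tx": 0,"ty": 5,"tz": 40,"rx": 0,"ry": 0,"rz": 0,"fingers": -1},{"tx": 0,"ty": 0,"tz": 40,"rx": 0,"ry": 0,"rz": 0,"fingers": 1},{"tx": -27.1,"ty": 43.7,"tz": -1.5,"rx": 0.0022,"ry": -0.0287,"rz": 0.0353,"fingers": 1},{"tx": -27.1,"ty": 43.7,"tz": -1.5,"rx": 0.0022,"ry": -0.0287,"rz": 0.0353,"fingers": 1},{"tx": -27.1,"ty": 43.7,"tz": -1.5,"rx": 0.0022,"ry": -0.0287,"rz": 0.0353,"fingers": 1},{"tx": -27.1,"ty": 43.7,"tz": -1.5,"rx": 0.0022,"ry": -0.0287,"rz": 0.0353,"fingers": 1},{"tx": -27.1,"ty": 43.7,"tz": -1.5,"rx": 0.0022,"ry": -0.0287,"rz": 0.0353,"fingers": 1}])

```text
time_s: 35.8
tcp_pos: [441.3, 217.7, 128.2]
orientation: [179.8, -3.3, -172.5]
force: [1.4, 0.0, 0.5]
opening: 1.001
grip_force: 0.0
```

Request:
move_arm(deltas=[{"tx": -27.1,"ty": 43.7,"tz": -1.5,"rx": 0.0022,"ry": -0.0287,"rz": 0.0353,"fingers": 1},{"tx": -27.1,"ty": 43.7,"tz": -1.5,"rx": 0.0022,"ry": -0.0287,"rz": 0.0353,"fingers": 1},{"tx": 0,"ty": 0,"tz": 0,"rx": 0,"ry": 0,"rz": 0,"fingers": 1},{"tx": 0,"ty": 0,"tz": 0,"rx": 0,"ry": 0,"rz": 0,"fingers": 1}])

```text
time_s: 36.3
tcp_pos: [388.3, 303.9, 125.2]
orientation: [-180.0, -0.1, -168.5]
force: [0.0, -0.7, 0.3]
opening: 1.001
grip_force: 0.0
```

```bash
python3 look.py small 388 304.5
```

```text
40 [ 284  195   67   82 4654] [315.9 232.4] [ 387.4  305.5 -169.6] 0.6
48 [ 284  195   67   82 4909] [316.1 232.5] [ 387.3  305.5 -169.5] 0.5
56 [ 284  195   67   82 4929] [316.2 232.5] [ 387.3  305.5 -169.5] 0.5
[388.77170983 303.55292236 125.19735778] [-1.79967431e+02 -7.19881947e-02 -1.68556476e+02]
```

Request:
move_arm(deltas=[{"tx": -2,"ty": 1.5,"tz": -45,"rx": 0,"ry": 0,"rz": -0.0165,"fingers": 1},{"tx": 0,"ty": 0,"tz": -45,"rx": 0,"ry": 0,"rz": 0,"fingers": 1},{"tx": 0,"ty": 0,"tz": -24,"rx": 0,"ry": 0,"rz": 0,"fingers": 0.7},{"tx": 0,"ty": 0,"tz": -10.7,"rx": 0,"ry": 0,"rz": 0,"fingers": 0.5},{"tx": 0,"ty": 0,"tz": 0,"rx": 0,"ry": 0,"rz": 0,"fingers": -0.2},{"tx": 0,"ty": 0,"tz": 0,"rx": 0,"ry": 0,"rz": 0,"fingers": -0.2},{"tx": 0,"ty": 0,"tz": 0,"rx": 0,"ry": 0,"rz": 0,"fingers": -0.2},{"tx": 0,"ty": 0,"tz": 0,"rx": 0,"ry": 0,"rz": 0,"fingers": -0.2}])

```text
time_s: 37.35
tcp_pos: [386.6, 305.8, 1.0]
orientation: [180.0, -0.0, -169.4]
force: [0.3, 0.1, -1.2]
opening: 0.551
grip_force: 30.8
```

```bash
python3 - <<'E'
from tgt import *
from plant import env
s=env.get_state();print(s['tcp_pos'],s['orientation'],s['opening'],s['grip_force'],s['force'])
c=R.from_euler('xyz',s['orientation'],degrees=True)
lx=np.array([np.cos(np.radians(-169.5)),np.sin(np.radians(-169.5))]);off=(s['tcp_pos'][:2]-[387.3,305.5])@lx;print('tcp toward straight by',off)
# straight edge of medium at 122; top corner ~ 7*sin(8.6)=1.0 further? underside edge at 122-1
th=np.degrees(np.arcsin(6.9/41.3));print('tilt',20-th)
mid=122-20.7+34*np.cos(np.radians(th));bx=mid+off;uo=-s['tcp_pos'][2]
z=1+np.sin(np.radians(th))*(28-off)-uo
print('target',mid,bx,z)
for h in(60,25,5):print(h,rowdelta(s['tcp_pos'],c,bx,37.7-20,z+h,tilt=20-th))
E
```

```text
[386.61380938 305.8465269    1.01077477] [ 1.79980406e+02 -1.29539440e-02 -1.69448971e+02] 0.551439495806273 30.802651047706604 [ 0.31625158  0.08810874 -1.19832402]
tcp toward straight by 0.6115507795395425
tilt 10.382481192856288
target 134.82212998723963 135.4336807667792 6.586568953222528
60 (array([ 158.7, -338. ,  125.9]), array([-0.0128,  0.1809, -0.2306]), array([545.3, -32.2, 126.9]))
25 (array([ 146.7, -337.4,   93. ]), array([-0.0128,  0.1809, -0.2306]), array([533.3, -31.6,  94. ]))
5 (array([ 139.9, -337.1,   74.2]), array([-0.0128,  0.1809, -0.2306]), array([526.5, -31.3,  75.2]))
```

Request:
move_arm(deltas=[{"tx": 0,"ty": 0,"tz": 40,"rx": 0,"ry": 0,"rz": 0,"fingers": -0.2},{"tx": 0,"ty": 0,"tz": 55,"rx": 0,"ry": 0,"rz": 0,"fingers": -0.2},{"tx": 21,"ty": -48.2,"tz": 5,"rx": -0.0018,"ry": 0.0258,"rz": -0.0329,"fingers": -0.2},{"tx": 21,"ty": -48.2,"tz": 5,"rx": -0.0018,"ry": 0.0258,"rz": -0.0329,"fingers": -0.2},{"tx": 21,"ty": -48.2,"tz": 5,"rx": -0.0018,"ry": 0.0258,"rz": -0.0329,"fingers": -0.2},{"tx": 21,"ty": -48.2,"tz": 5,"rx": -0.0018,"ry": 0.0258,"rz": -0.0329,"fingers": -0.2},{"tx": 21,"ty": -48.2,"tz": 0,"rx": -0.0018,"ry": 0.0258,"rz": -0.0329,"fingers": -0.2},{"tx": 21,"ty": -48.2,"tz": 0,"rx": -0.0018,"ry": 0.0258,"rz": -0.0329,"fingers": -0.2}])

```text
time_s: 38.35
tcp_pos: [512.9, 14.8, 115.9]
orientation: [179.9, -8.9, 179.2]
force: [0.5, -0.3, -0.3]
opening: 0.551
grip_force: 31.2
```

Request:
move_arm(deltas=[{"tx": 21,"ty": -48.2,"tz": 0,"rx": -0.0018,"ry": 0.0258,"rz": -0.0329,"fingers": -0.2},{"tx": 0,"ty": 0,"tz": 0,"rx": 0,"ry": 0,"rz": 0,"fingers": -0.2},{"tx": 0,"ty": 0,"tz": 0,"rx": 0,"ry": 0,"rz": 0,"fingers": -0.2}])

```text
time_s: 38.72
tcp_pos: [532.8, -31.5, 115.2]
orientation: [180.0, -10.5, 177.3]
force: [-0.1, 0.3, -0.9]
opening: 0.548
grip_force: 31.2
```

```bash
python3 - <<'E'
from tgt import *
s=here();c=R.from_euler('xyz',s['orientation'],degrees=True);print(s['orientation'])
for h in (5,0):print(rowdelta(s['tcp_pos'],c,135.4,17.7,6.6+h,tilt=10.4))
E
```

```text
board xyz [143.1  17.6  51.3] F [-0.2 -0.3 -0.9] open 0.548 grip 31.2 t 38.725
[179.98438966 -10.46387317 177.30604239]
(array([ -6.3,   0.2, -40. ]), array([-0.0003, -0.0011, -0.0001]), array([526.5, -31.3,  75.2]))
(array([ -8. ,   0.3, -44.7]), array([-0.0003, -0.0011, -0.0001]), array([524.8, -31.2,  70.5]))
```

Request:
move_arm(deltas=[{"tx": -3.1,"ty": 0.1,"tz": -20,"rx": 0,"ry": 0,"rz": 0,"fingers": -0.2},{"tx": -3.2,"ty": 0.1,"tz": -20,"rx": 0,"ry": 0,"rz": 0,"fingers": -0.2},{"tx": -1.1,"ty": 0.1,"tz": -3.2,"rx": 0,"ry": 0,"rz": 0,"fingers": -0.2},{"tx": 0,"ty": 0,"tz": 0,"rx": 0,"ry": 0,"rz": 0,"fingers": -0.2},{"tx": 0,"ty": 0,"tz": 0,"rx": 0,"ry": 0,"rz": 0,"fingers": -0.2}])

```text
time_s: 39.35
tcp_pos: [526.5, -31.3, 73.2]
orientation: [-180.0, -10.3, 177.3]
force: [-0.4, 0.7, -0.0]
opening: 0.545
grip_force: 31.2
```

Request:
move_arm(deltas=[{"tx": -0.3,"ty": 0,"tz": -1,"rx": 0,"ry": 0,"rz": 0,"fingers": -0.2},{"tx": 0,"ty": 0,"tz": 0,"rx": 0,"ry": 0,"rz": 0,"fingers": -0.2}])

```text
time_s: 39.6
tcp_pos: [525.7, -31.6, 71.4]
orientation: [-180.0, -10.4, 177.3]
force: [1.3, -0.7, -0.5]
opening: 0.55
grip_force: 31.2
```

Request:
move_arm(deltas=[{"tx": -0.3,"ty": 0,"tz": -1,"rx": 0,"ry": 0,"rz": 0,"fingers": -0.2},{"tx": 0,"ty": 0,"tz": 0,"rx": 0,"ry": 0,"rz": 0,"fingers": -0.2}])

```text
time_s: 39.85
tcp_pos: [525.1, -31.5, 70.0]
orientation: [-180.0, -10.4, 177.3]
force: [0.1, 0.3, -1.2]
opening: 0.549
grip_force: 31.2
```

Request:
move_arm(deltas=[{"tx": -0.2,"ty": 0,"tz": -0.8,"rx": 0,"ry": 0,"rz": 0,"fingers": -0.2},{"tx": 0,"ty": 0,"tz": 0,"rx": 0,"ry": 0,"rz": 0,"fingers": -0.2}])

```text
time_s: 40.1
tcp_pos: [525.2, -31.5, 69.5]
orientation: [-180.0, -10.4, 177.3]
force: [0.4, -0.1, 1.0]
opening: 0.547
grip_force: 31.3
```

Request:
move_arm(deltas=[{"tx": -0.2,"ty": 0,"tz": -0.8,"rx": 0,"ry": 0,"rz": 0,"fingers": -0.2},{"tx": 0,"ty": 0,"tz": 0,"rx": 0,"ry": 0,"rz": 0,"fingers": -0.2}])

```text
time_s: 40.35
tcp_pos: [525.2, -31.5, 69.4]
orientation: [-180.0, -10.4, 177.3]
force: [-2.1, 0.7, 5.4]
opening: 0.546
grip_force: 31.7
```

Request:
move_arm(deltas=[{"tx": 0,"ty": 0,"tz": 0,"rx": 0,"ry": 0,"rz": 0,"fingers": 0.28},{"tx": 0,"ty": 0,"tz": 0,"rx": 0,"ry": 0,"rz": 0,"fingers": 0.28},{"tx": 2.1,"ty": -0.1,"tz": 12,"rx": 0,"ry": 0,"rz": 0,"fingers": 0.28},{"tx": 4.2,"ty": -0.2,"tz": 22.4,"rx": 0,"ry": 0,"rz": 0,"fingers": -1},{"tx": 6.7,"ty": 24.7,"tz": -2.1,"rx": 0,"ry": 0,"rz": 0,"fingers": -1},{"tx": 1.1,"ty": 24,"tz": 0,"rx": 0,"ry": 0,"rz": 0,"fingers": -1},{"tx": -2.3,"ty": 0,"tz": -12,"rx": 0,"ry": 0,"rz": 0,"fingers": -1},{"tx": -2.2,"ty": 0,"tz": -12,"rx": 0,"ry": 0,"rz": 0,"fingers": -1}])

```text
time_s: 41.35
tcp_pos: [534.2, 16.5, 76.3]
orientation: [-180.0, -10.4, 177.3]
force: [-0.3, 0.8, 1.1]
opening: -0.001
grip_force: 0.0
```

```bash
python3 edge.py 145 180 8
```

```text
board xyz [131.6 -30.4  12. ] F [ 1.1  0.6 -1. ] open 0.002 grip 0.0 t 41.4
[(-8, 145.0), (-4, 164.5), (0, 164.5), (4, 164.5), (8, 164.0), (12, 164.0), (16, 164.0), (20, 164.0), (24, 164.0), (28, 164.0), (32, 164.0), (36, 164.0), (40, 163.0), (44, 145.0), (48, 145.0), (52, 145.0), (56, 145.0), (60, 145.0)]
```

Request:
move_arm(deltas=[{"tx": 1.4,"ty": 0,"tz": -2.1,"rx": 0,"ry": 0,"rz": 0,"fingers": -1},{"tx": -0.2,"ty": -5,"tz": 0,"rx": 0,"ry": 0,"rz": 0,"fingers": -1},{"tx": -0.2,"ty": -5,"tz": 0,"rx": 0,"ry": 0,"rz": 0,"fingers": -1},{"tx": -0.2,"ty": -4,"tz": 0,"rx": 0,"ry": 0,"rz": 0,"fingers": -1},{"tx": -0.2,"ty": -4,"tz": 0,"rx": 0,"ry": 0,"rz": 0,"fingers": -1},{"tx": -0.2,"ty": -4,"tz": 0,"rx": 0,"ry": 0,"rz": 0,"fingers": -1},{"tx": -0.1,"ty": -3,"tz": 0,"rx": 0,"ry": 0,"rz": 0,"fingers": -1},{"tx": 0,"ty": 0,"tz": 0,"rx": 0,"ry": 0,"rz": 0,"fingers": -1}])

```text
time_s: 42.4
tcp_pos: [534.7, -8.3, 74.8]
orientation: [-180.0, -10.4, 177.3]
force: [0.2, -0.6, 0.0]
opening: -0.001
grip_force: 0.0
```

```bash
python3 edge.py 145 180 8
```

```text
board xyz [128.6  -5.8  13.6] F [-0.2 -0.5 -0.7] open -0.001 grip 0.0 t 42.45
[(-8, 145.0), (-4, 164.0), (0, 164.0), (4, 164.0), (8, 164.0), (12, 164.0), (16, 164.0), (20, 164.0), (24, 164.0), (28, 164.0), (32, 164.0), (36, 164.0), (40, 163.0), (44, 145.0), (48, 145.0), (52, 145.0), (56, 145.0), (60, 145.0)]
```

Request:
move_arm(deltas=[{"tx": 0.3,"ty": 6,"tz": 0,"rx": 0,"ry": 0,"rz": 0,"fingers": -1},{"tx": 0.3,"ty": 7,"tz": 0,"rx": 0,"ry": 0,"rz": 0,"fingers": -1},{"tx": -1.2,"ty": 0,"tz": -3.5,"rx": 0,"ry": 0,"rz": 0,"fingers": -1},{"tx": 0,"ty": 0,"tz": 0,"rx": 0,"ry": 0,"rz": 0,"fingers": -1},{"tx": -0.2,"ty": -4,"tz": 0,"rx": 0,"ry": 0,"rz": 0,"fingers": -1},{"tx": -0.2,"ty": -4,"tz": 0,"rx": 0,"ry": 0,"rz": 0,"fingers": -1},{"tx": -0.2,"ty": -4,"tz": 0,"rx": 0,"ry": 0,"rz": 0,"fingers": -1},{"tx": 0,"ty": 0,"tz": 0,"rx": 0,"ry": 0,"rz": 0,"fingers": -1}])

```text
time_s: 43.45
tcp_pos: [533.6, -7.5, 71.3]
orientation: [-180.0, -10.4, 177.3]
force: [0.5, 0.1, 0.3]
opening: -0.002
grip_force: 0.0
```

```bash
python3 edge.py 145 180 8
```

```text
board xyz [128.5  -6.5   9.9] F [ 0.4  0.2 -0.7] open -0.002 grip 0.0 t 43.5
[(-8, 145.0), (-4, 145.0), (0, 145.0), (4, 164.0), (8, 164.0), (12, 164.0), (16, 163.5), (20, 164.0), (24, 164.0), (28, 164.0), (32, 164.0), (36, 164.0), (40, 163.5), (44, 163.5), (48, 161.5), (52, 145.0), (56, 145.0), (60, 145.0)]
```

Request:
move_arm(deltas=[{"tx": -0.2,"ty": -4,"tz": 0,"rx": 0,"ry": 0,"rz": 0,"fingers": -1},{"tx": -0.2,"ty": -4,"tz": 0,"rx": 0,"ry": 0,"rz": 0,"fingers": -1},{"tx": -0.1,"ty": -2,"tz": 0,"rx": 0,"ry": 0,"rz": 0,"fingers": -1},{"tx": 0,"ty": 0,"tz": 0,"rx": 0,"ry": 0,"rz": 0,"fingers": -1}])

```text
time_s: 44.0
tcp_pos: [533.0, -17.3, 71.3]
orientation: [-180.0, -10.4, 177.3]
force: [-1.2, 0.6, 0.1]
opening: 0.0
grip_force: 0.0
```

Request:
move_arm(deltas=[{"tx": 0,"ty": -1.2,"tz": 0,"rx": 0,"ry": 0,"rz": 0,"fingers": -1},{"tx": 0,"ty": 0,"tz": 0,"rx": 0,"ry": 0,"rz": 0,"fingers": -1}])

```text
time_s: 44.25
tcp_pos: [533.0, -18.3, 71.3]
orientation: [-180.0, -10.4, 177.3]
force: [-0.0, -0.9, 0.6]
opening: 0.0
grip_force: 0.0
```

Request:
move_arm(deltas=[{"tx": 0,"ty": -1.2,"tz": 0,"rx": 0,"ry": 0,"rz": 0,"fingers": -1},{"tx": 0,"ty": 0,"tz": 0,"rx": 0,"ry": 0,"rz": 0,"fingers": -1}])

```text
time_s: 44.5
tcp_pos: [533.0, -19.6, 71.3]
orientation: [-180.0, -10.4, 177.3]
force: [1.0, 0.9, -0.1]
opening: 0.003
grip_force: 0.0
```

```bash
python3 edge.py 145 180 8
```

```text
board xyz [128.5   5.6   9.9] F [ 0.9  0.4 -0.7] open 0.0 grip 0.0 t 44.55
[(-8, 145.0), (-4, 145.0), (0, 145.0), (4, 145.0), (8, 145.0), (12, 145.0), (16, 163.5), (20, 163.5), (24, 163.5), (28, 163.5), (32, 163.5), (36, 163.5), (40, 163.5), (44, 163.5), (48, 163.5), (52, 163.5), (56, 163.5), (60, 161.5)]
```

Request:
move_arm(deltas=[{"tx": 0,"ty": -1,"tz": 0,"rx": 0,"ry": 0,"rz": 0,"fingers": -1},{"tx": 0,"ty": 0,"tz": 0,"rx": 0,"ry": 0,"rz": 0,"fingers": -1}])

```text
time_s: 44.8
tcp_pos: [533.0, -20.6, 71.3]
orientation: [-180.0, -10.4, 177.3]
force: [-0.0, 0.3, 0.1]
opening: 0.0
grip_force: 0.0
```

Request:
move_arm(deltas=[{"tx": 0,"ty": -1,"tz": 0,"rx": 0,"ry": 0,"rz": 0,"fingers": -1},{"tx": 0,"ty": 0,"tz": 0,"rx": 0,"ry": 0,"rz": 0,"fingers": -1}])

```text
time_s: 45.05
tcp_pos: [533.1, -21.0, 71.2]
orientation: [179.9, -10.4, 177.3]
force: [0.6, 3.8, -0.6]
opening: 0.001
grip_force: 1.8
```

Request:
move_arm(deltas=[{"tx": 0.4,"ty": 9,"tz": 0,"rx": 0,"ry": 0,"rz": 0,"fingers": -1},{"tx": 14,"ty": 2,"tz": 40,"rx": 0,"ry": 0,"rz": 0,"fingers": -1},{"tx": 15,"ty": 0,"tz": 50,"rx": 0,"ry": 0.084,"rz": 0,"fingers": -1},{"tx": 15,"ty": 0,"tz": 50,"rx": 0,"ry": 0.084,"rz": 0,"fingers": 1},{"tx": 40,"ty": -20,"tz": 0,"rx": 0,"ry": 0,"rz": 0,"fingers": 1},{"tx": 30,"ty": -15,"tz": 0,"rx": 0,"ry": 0,"rz": 0,"fingers": 1},{"tx": 0,"ty": 0,"tz": 0,"rx": 0,"ry": 0,"rz": 0,"fingers": 1},{"tx": 0,"ty": 0,"tz": 0,"rx": 0,"ry": 0,"rz": 0,"fingers": 1}])

```text
time_s: 46.05
tcp_pos: [646.9, -45.0, 210.9]
orientation: [-179.5, -20.1, 177.2]
force: [-0.7, 1.2, -0.6]
opening: 0.999
grip_force: 0.0
```

```bash
python3 - <<'E'
from tgt import *
from plant import env
here();im=env.capture('wrist');ci=env.camera_info('wrist')
u=proj(ci,[BO+Rm([0,-20,BY])@np.array([80,20,8])],True)[0];print(u)
x0=int(max(0,min(u[0]-130,380)));y0=int(max(0,min(u[1]-100,280)))
g=np.clip(im[y0:y0+200,x0:x0+260].astype(float)*1.0,0,255);g=255*(g/255)**.6
cv2.imwrite('pics/fin.png',cv2.resize(g.astype(np.uint8),None,fx=3,fy=3,interpolation=cv2.INTER_CUBIC))
E
```

```text
board xyz [ 68.2  25.8 180.4] F [ 0.5 -1.2 -0.9] open 0.999 grip 0.0 t 46.05
[321.75128801 204.56517498]
```

View pics/fin.png

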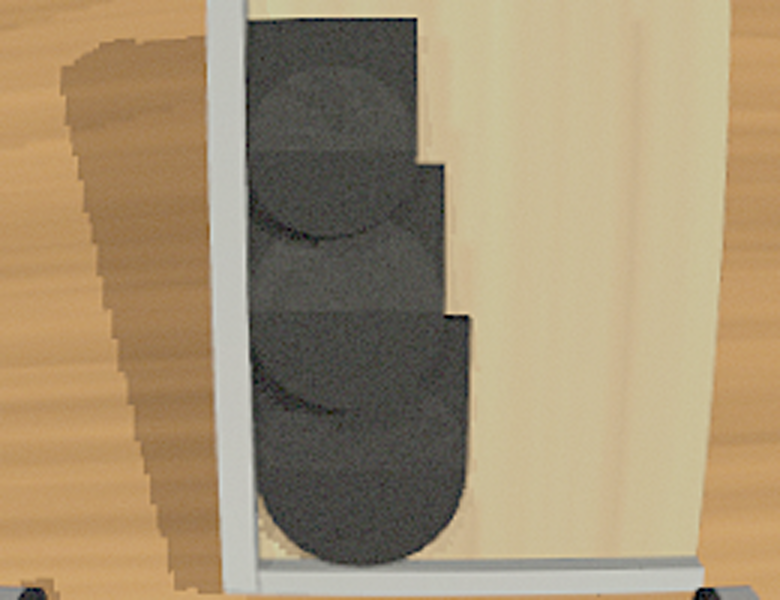

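The picture shows all three lifts flush against the fence (column ~250). The large tip is at the toe (362,565), and the medium and small overlap the one below by about a third each.

```bash
python3 -c "
from plant import env
print(env.close_job())"
```

```text
the job is handed in; nothing more can be done
None
```

I laid the three lifts up the board like roof tiles and handed the job in at about 46 s: large at the toe stop, medium and small each overlapping the one below by about a third, and all three flush against the fence.

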